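Pack the lopsided lab clamps into their case

ROBOT

A 6-joint arm with a two-finger parallel gripper is mounted at the origin on the work surface. World frame = base frame: x ahead of the robot, y to its left, z up, the work surface at z = 0. Lengths are in m, angles in degrees, forces in N, time in s.
With the tool pointing down it reaches from about 0.25 to 0.725 m from the base axis. Payload 9.7 kg.
Tool frame: the origin (TCP) lies between the finger pads; the fingertips stand bot.tcp_to_tips ahead of it and the grasp point (between the pads) lies 11 mm behind it (bot.tcp_to_tips is the distance from the TCP to the fingertips, in m); z points along the fingers, y is the line along which they close (so a half turn about z gives the same grasp; the last joint's range is limited). The gripper opens to 85 mm and grips with 20 to 120 N. Pads are 22 mm wide; open, the fingers measure 114 mm over their backs; the gripper's body (76 mm by 85 mm) begins 54 mm behind the grasp point. The pads swing forward as they close: fully open they stand 13 mm farther back than shut.
Start: joints at [72.135, 4.979, 10.078, 95.1, 0, 90], TCP at [0.169, 0.523, 0.239] pointing down, gripper open.
Joint ranges: [-179.16, 179.16], [-48.56, 103.87], [-65.8, 70.77], [-126.05, 130.52], [-82.76, 87.17], [-180, 180]. Speed limits (degrees/s): [127.2, 127.2, 147.25, 180, 180, 180].

INTERFACE

Orientations are given as [roll, pitch, yaw] about the fixed x, y, z axes, in that order (R = Rz(yaw) Ry(pitch) Rx(roll)).
In Python, from workcell import bot gives the robot as it stands. The module is installed in compiled form; this text tells all that it offers.
- The arm moves only by the tool carry_out, never from a script. Its arguments are lists of equal length, an entry for each row: "linear": the shift along the world's x, y, z normalised to -1 to 1, where 1 is 2 cm, a list of three; "rotation": the turn, a rotation vector about the world's x, y, z normalised to -1 to 1, where 1 is 8 degrees, a list of three; "grip": the closure, from -1 (fully open) to 1 (shut). In form: {"linear": [[tx, ty, tz], ...], "rotation": [[rx, ry, rz], ...], "grip": [grip, ...]}. A call has 1 to 12 rows; each row shifts and turns the commanded pose from where the row before left it; what a row does not reach is not made up. A row lasts 1/10 s, in which the tool goes at most 50 mm and 8.59 degrees, less where a joint would pass 70% of its speed; a pose out of reach is approached as far as the arm can. A call with a number of a shift or a turn outside -1 to 1 is refused whole. A call with a gripper value outside its range is refused whole. The fingers move at their own pace and stop on an object; "grip_force" is the grip in N (left out, the last holds). Time passes only in rows, so rows that do not move let the fingers close. It gives the time, the measured TCP pose, the force, the opening and the grip force at its end, in the units of the state.
- bot.get_obs(): the state, without advancing time (a new reading comes with each control period).
- bot.camera(name): name is "scene" or "side" or "wrist"; returns the picture (400x640x3 uint8, blue, green, red); there is no depth.
- bot.camera_model(name): a dict with "fx", "fy", "cx", "cy" (pixels), "camera_from_world" (4x4, takes a point from world to camera coordinates). Camera axes: x right, y up, looking along -z (the intrinsics and any distortion apply to the point x, -y, -z); pixel columns grow to the right and rows downward; lengths in m; the calibration is good to about 2 mm. A picture is of the moment at which its call begins: read the wrist's pose just before it. camera_model takes no time and is no camera call; for the wrist camera it gives the pose at the moment of the call.
- bot.job_done(): hands the job in; it is judged then, once.
The state is a dict: "time": time; "q": joint angles; "qd": joint speeds; "joint_efforts": joint torques, N m; "ee_pos": TCP position; "tcp_rot": TCP orientation; "wrist_force": force on the tool from outside, world axes, zero at the start; "torque": the same for the moment, N m; "opening": finger opening in m; "grasp_force": force on a finger pad.
Only numpy, scipy, OpenCV 4.12 (cv2) and the standard library are available. Lean on these libraries where they do the work, as an engineer would, in place of code of your own. Each camera call takes 0.05 s, during which the arm holds its last target. There are 200 camera calls.

TASK

Pack away the laboratory clamps lying on the bench: swing the hasp off, only then open the case's lid, lay every clamp flat in a bay of its own with its jaw at the case's yellow-marked end, then shut the lid fully and swing the hasp back over its catch. The castings at their ends are of unknown weight and the rods slippery: find each balance point by a trial lift just off the bench, shifting the grip if the clamp droops, then carry it level and let go of it only when it lies in its bay. Leave the bottle and the stack of dishes where they are.

Things in the scene. Friction and masses are not known exactly. Their poses are not given: they have to be found in the camera images.
- case: Blue plastic case, fixed to the bench, 230 (its x) x 356 (its y) x 55 mm high without lid; walls and floor 6 mm. Origin at the centre of its underside, z up; -x is its front (robot side), +x the hinge side, +y the end marked by a yellow stripe. Three bays run along y, parted by white ribs; behind the rear bay (x = 62 to 104 mm) lies a black rubber strip, top 28 mm above the bench.
- bay1 (a point): Middle of the floor of the front bay, at case x = -70, y = 0, z = 6 mm; axes as the case. Ribs are 4 mm thick, tops 26 mm above the bench, only at y = 110 to 160 mm at both ends, 40 mm clear between them; the middle is open for fingers. A clamp lying here has its rod axis 18 mm above this point and fits centred along y with its origin at y = -8 mm (jaw to +y).
- bay2 (a point): Middle of the floor of the middle bay, at case x = -26 mm; axes as the case. Otherwise like bay1.
- bay3 (a point): Middle of the floor of the rear bay, at case x = +18 mm; axes as the case. Otherwise like bay1.
- lid (a joint): Blue lid's hinge angle, rad: 0 shut, up to 1.7 open (standing just past upright). The hinge is stiff: the lid stays where it is left; moving it takes about 3 to 6 N at the handle. The lid is a 12 mm slab covering the whole case, top face at 69 mm above the bench when shut.
- lid_hinge (a point): Middle of the lid's hinge line, at case x = +115, y = 0, z = 57 mm; the line runs along case y.
- lid_grip (a point): Centre of the lid's black T-handle: a round cross bar 14 mm thick and 34 mm long along case y on a middle post, its axis 30 mm above the lid's top face and 212 mm from the hinge line along the lid (at case x = -97, y = 0, z = 99 mm when shut). Pinched from above across its two ends (fingers closing along case y) it turns freely between them as the lid swings.
- hasp (a joint): Hasp's hinge angle, rad: 0 lying over the lid on its catch, grows as it is swung up and off towards the robot; 1.57 upright, stop at 2.4. Stiff: stays where it is left; about 1 to 2 N at the knob moves it.
- hasp_hinge (a point): Middle of the hasp's hinge line (along case y), at case x = -119, y = +110, z = 73.5 mm, on the front rim.
- hasp_knob (a point): Centre of the red round cross bar, 14 mm thick and 34 mm long along case y, at the free end of the steel strap (22 mm wide, 4 mm thick): 50 mm along the strap from the hinge line and 6 mm above it, so at case x = -69, y = +110, z = 79.5 mm when the hasp is shut. Pinched from above across its ends (fingers closing along case y) it turns freely.
- clampA: Laboratory clamp, 310 mm long: white PTFE-sleeved rod 14 mm thick along its x, bare from x = -115 to +105 mm; grey cast boss at -x (30 x 30 x 36 mm, to x = -145 mm), longer jaw at +x. Origin on the rod's axis, 18 mm above what it lies on, z up. 0.26 to 0.8 kg; its hidden balance point is between x = -85 and +95 mm. Slippery: needs a firm grip (55 N up), droops off balance. May be absent.
- clampA_jaw (a point): Middle of clampA's jaw, at x = +135 mm of the clamp: grey casting 60 x 30 x 36 mm (clamp x = +105 to +165 mm) with two prongs lined red.
- clampB: Laboratory clamp, 310 mm long: white PTFE-sleeved rod 14 mm thick along its x, bare from x = -115 to +105 mm; grey cast boss at -x (30 x 30 x 36 mm, to x = -145 mm), longer jaw at +x. Origin on the rod's axis, 18 mm above what it lies on, z up. 0.26 to 0.8 kg; its hidden balance point is between x = -85 and +95 mm. Slippery: needs a firm grip (55 N up), droops off balance. May be absent.
- clampB_jaw (a point): Middle of clampB's jaw, at x = +135 mm of the clamp: grey casting 60 x 30 x 36 mm (clamp x = +105 to +165 mm) with two prongs lined red.
- clampC: Laboratory clamp, 310 mm long: white PTFE-sleeved rod 14 mm thick along its x, bare from x = -115 to +105 mm; grey cast boss at -x (30 x 30 x 36 mm, to x = -145 mm), longer jaw at +x. Origin on the rod's axis, 18 mm above what it lies on, z up. 0.26 to 0.8 kg; its hidden balance point is between x = -85 and +95 mm. Slippery: needs a firm grip (55 N up), droops off balance. May be absent.
- clampC_jaw (a point): Middle of clampC's jaw, at x = +135 mm of the clamp: grey casting 60 x 30 x 36 mm (clamp x = +105 to +165 mm) with two prongs lined red.
- bottle: Amber bottle with blue cap, 72 mm across, 150 mm high, origin at the middle of its underside; to be left alone.
- dishes: Stack of culture dishes, 88 mm across, 57 mm high, origin at the middle of its underside; to be left alone.

How it is judged:
By the outcome, as a careful person would: the job done as asked, in the order asked, and still so for the second after the job is handed in, with the robot touching nothing.
Of clampA, clampB, clampC only 2 to 3 are there at a start; the rules pass over those that are not, and their reading is None.
At some moment in a run one of clampA, clampB, clampC may be knocked a few centimetres aside while the robot is not near it.
It also fails if it takes over 210 s, if anything falls off the work surface, if the arm or the gripper's body presses on something with over 40 N, if the wrist force passes 120 N, or if a joint passes its speed limit or range.

## Working session

There is one attempt and no reset: what is moved stays moved. The work goes in short steps, Python scripts to look and compute and a tool call to move; the robot and the scene stay as the last step left them, time stands still between calls to the robot, and variables do not carry over. Pictures are saved under pics/ and viewed, at most 18 in all, crops included, and the job is handed in when it is done.

Besides the shell and the picture viewer there is one more tool, called after "Request:" by a JSON object that holds its "fn" and its "kwargs". carry_out: Moves the arm, as the interface text tells. Its arguments: {"type":"object","properties":{"linear":{"type":"array","items":{"type":"array","items":{"type":"number"}}},"rotation":{"type":"array","items":{"type":"array","items":{"type":"number"}}},"grip":{"type":"array","items":{"type":"number"}},"grip_force":{"type":"number"}},"required":["linear","rotation","grip"]}

```bash
mkdir -p pics; cat > h.py <<'E'
import numpy as np, cv2
from workcell import bot
def snap(name,out):
    m=bot.camera_model(name); im=bot.camera(name); cv2.imwrite(f'pics/{out}.png',im); np.save(f'pics/{out}.npy',np.array([m]),allow_pickle=True); return im,m
def load(out): return cv2.imread(f'pics/{out}.png'), np.load(f'pics/{out}.npy',allow_pickle=True)[0]
def proj(m,P):
    P=np.atleast_2d(P); c=np.c_[P,np.ones(len(P))]@np.array(m['camera_from_world']).T
    return np.c_[m['fx']*c[:,0]/-c[:,2]+m['cx'], m['fy']*-c[:,1]/-c[:,2]+m['cy']]
def ray(m,uv):
    T=np.array(m['camera_from_world']);R=T[:3,:3];o=-R.T@T[:3,3]
    d=R.T@np.array([(uv[0]-m['cx'])/m['fx'],-(uv[1]-m['cy'])/m['fy'],-1]);return o,d
def onz(m,uv,z):
    o,d=ray(m,uv);return o+d*(z-o[2])/d[2]
def tri(*mu):
    A=np.zeros((3,3));b=np.zeros(3)
    for m,uv in mu:
        o,d=ray(m,uv);d=d/np.linalg.norm(d);M=np.eye(3)-np.outer(d,d);A+=M;b+=M@o
    return np.linalg.solve(A,b)
E
python3 - <<'E'
from h import *
for n in('scene','side','wrist'):
    im,m=snap(n,n+'0');print(n,{k:v for k,v in m.items()})
print(bot.get_obs(),bot.tcp_to_tips)
E
```

```text
scene {'fx': 369.6114570185522, 'fy': 369.6114570185522, 'cx': 321.63224477493384, 'cy': 201.21959188034972, 'camera_from_world': array([[-0.76492024,  0.64405246,  0.00966717,  0.36125563],
       [-0.5079571 , -0.61237695,  0.60578383,  0.25648905],
       [ 0.39607652,  0.45846581,  0.79557055, -1.31552165],
       [ 0.        ,  0.        ,  0.        ,  1.        ]])}
side {'fx': 395.15613282710007, 'fy': 395.15613282710007, 'cx': 319.943990660413, 'cy': 197.32119170968755, 'camera_from_world': array([[ 0.84186282, -0.53946242,  0.01572563, -0.42775259],
       [ 0.35941842,  0.58215381,  0.72932526, -0.31016894],
       [-0.40259831, -0.60833974,  0.68398638, -0.80503457],
       [ 0.        ,  0.        ,  0.        ,  1.        ]])}
wrist {'fx': 307.2196361115745, 'fy': 307.2196361115745, 'cx': 323.1542007222251, 'cy': 200.1617983364964, 'camera_from_world': array([[ 0.30748509,  0.95155182, -0.00143195, -0.54817157],
       [-0.91575622,  0.29550853, -0.2721493 ,  0.03524406],
       [-0.25854101,  0.08499317,  0.96225397, -0.37929963],
       [ 0.        ,  0.        ,  0.        ,  1.        ]])}
{'time': 0.15, 'q': array([ 7.21352680e+01,  5.00635203e+00,  1.00463462e+01,  9.51000892e+01,
       -1.07981073e-03,  9.00008260e+01]), 'qd': array([ 0.01125517, -0.08460053,  0.13297898,  0.00289978,  0.09481014,
        0.07489472]), 'joint_efforts': array([-1.39585558e-03, -5.20764434e+01,  4.65044224e+01,  1.38882041e-02,
       -5.19565822e-05,  2.80303294e-05]), 'ee_pos': array([0.16868024, 0.52332826, 0.23873513]), 'tcp_rot': array([-1.79939905e+02,  1.08067648e-03,  1.62134443e+02]), 'wrist_force': array([ 0.13318901, -0.02422611,  0.24222772]), 'torque': array([ 0.02142262, -0.00300924,  0.02212138]), 'grasp_force': 0.0, 'opening': 0.08558971320444445} 0.008
```

View pics/scene0.png

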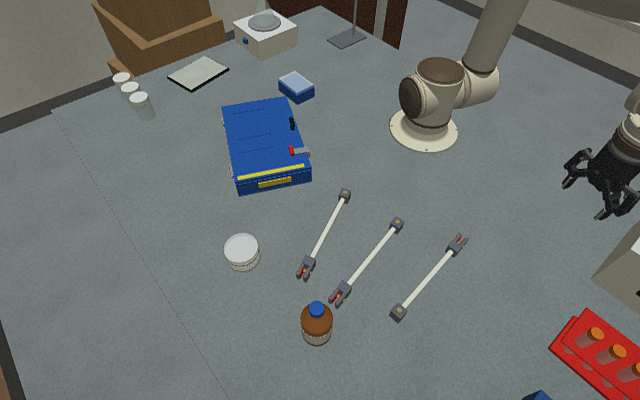

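View pics/side0.png

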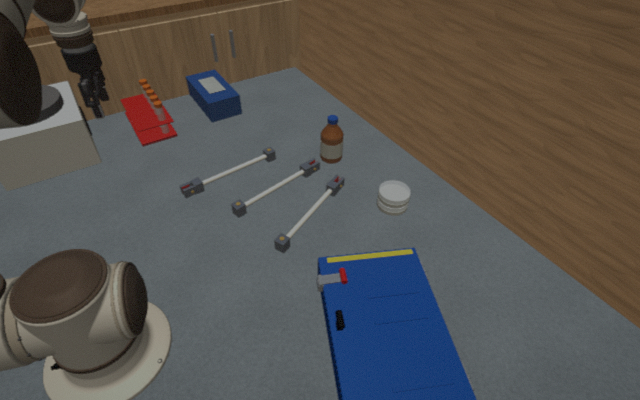

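Three clamps visible in both views: bosses at scene (344,194), (397,224), (398,312); red knob at (293,151), handle (292,123).

```bash
python3 - <<'E'
from h import *
from scipy.optimize import least_squares
s,ms=load('scene0');d,md=load('side0')
def red(im,box):
    x0,y0,x1,y1=box;h=cv2.cvtColor(im[y0:y1,x0:x1],cv2.COLOR_BGR2HSV)
    m=((h[...,0]<8)|(h[...,0]>172))&(h[...,1]>150)&(h[...,2]>70);y,x=np.nonzero(m);return np.array([x.mean()+x0,y.mean()+y0]),len(x)
def yel(im,box):
    x0,y0,x1,y1=box;h=cv2.cvtColor(im[y0:y1,x0:x1],cv2.COLOR_BGR2HSV)
    m=(abs(h[...,0].astype(int)-28)<7)&(h[...,1]>130)&(h[...,2]>90);y,x=np.nonzero(m);return np.array([x.mean()+x0,y.mean()+y0]),len(x)
def blk(im,box):
    x0,y0,x1,y1=box;m=im[y0:y1,x0:x1].max(2)<45;y,x=np.nonzero(m);return np.array([x.mean()+x0,y.mean()+y0]),len(x)
k=red(s,(280,140,305,160)),red(d,(335,265,352,287))
b=blk(s,(283,112,302,135)),blk(d,(332,308,350,332))
print(k,b)
K=tri((ms,k[0][0]),(md,k[1][0]));B=tri((ms,b[0][0]),(md,b[1][0]));print('knob',K,'handle',B)
u=K[:2]-B[:2] # case frame (28,110)
yaw=np.arctan2(u[1],u[0])-np.arctan2(110,28);print('yaw',np.degrees(yaw),np.linalg.norm(u),np.hypot(28,110))
R=np.array([[np.cos(yaw),-np.sin(yaw)],[np.sin(yaw),np.cos(yaw)]])
mid=(K[:2]+B[:2])/2;c=mid-R@np.array([-.083,.055]);print('case',c)
for n,(a,aj,e,ej) in dict(c1=((344,194),(306,268),(283,242),(336,184)),c2=((397,224),(341,294),(239,207),(311,167)),c3=((398,312),(458,243),(269,154),(193,187))).items():
    p=tri((ms,a),(md,e));q=tri((ms,aj),(md,ej));v=q-p;print(n,p,q,np.linalg.norm(v),np.degrees(np.arctan2(v[1],v[0])),'orig',p[:2]+v[:2]/np.linalg.norm(v[:2])*.13)
P=np.array([[x,y,z] for x in(-.115,.115) for y in(-.178,.178) for z in (.069,)]);P[:,:2]=P[:,:2]@R.T+c
print(P,proj(ms,P).round(),proj(md,P).round())
print('bottle',onz(ms,(316,345),0),'dish',tri((ms,(242,245)),(md,(394,190))))
E
```

```text
((array([291.05882353, 150.38235294]), 34), (array([342.77777778, 275.125     ]), 72)) ((array([291.69047619, 123.16666667]), 42), (array([339.32520325, 320.03252033]), 123))
knob [ 0.47145493 -0.14682977  0.08052983] handle [ 0.40101346 -0.23491286  0.09094061]
yaw -24.368790644799528 0.11278577439558633 113.50770898930169
case [ 0.48914615 -0.27521777]
c1 [0.42801117 0.04955964 0.02103074] [0.66789246 0.16591798 0.01758861] 0.2666348532250493 25.876462853294797 orig [0.54497699 0.10629583]
c2 [0.38582941 0.22454257 0.0201875 ] [0.64686873 0.27574966 0.01569501] 0.2660523978297608 11.09856537757866 orig [0.51339808 0.24956723]
c3 [0.56922348 0.40023853 0.01599698] [0.30604314 0.37277753 0.01990232] 0.26463795447375704 -174.04314998938491 orig [0.43992543 0.3867472 ]
[[ 0.31094738 -0.38990954  0.069     ]
 [ 0.45783594 -0.0656261   0.069     ]
 [ 0.52045635 -0.48480945  0.069     ]
 [ 0.66734491 -0.16052601  0.069     ]] [[286.  95.]
 [311. 166.]
 [221. 105.]
 [235. 181.]] [[348. 427.]
 [317. 256.]
 [480. 406.]
 [414. 246.]]
bottle [0.76686212 0.3295024  0.        ] dish [0.76462849 0.02500922 0.05608211]
```

Request:
{"fn": "carry_out", "kwargs": {"linear": [[0.35,-1,0],[0.35,-1,0],[0.35,-1,0],[0.35,-1,0],[0.35,-1,0],[0.35,-1,0],[0.35,-1,0],[0.35,-1,0],[0.35,-1,0],[0.35,-1,0],[0.35,-1,0],[0.35,-1,0]], "rotation": [[0,0,-0.65],[0,0,-0.65],[0,0,-0.65],[0,0,-0.65],[0,0,-0.65],[0,0,-0.65],[0,0,-0.65],[0,0,-0.65],[0,0,-0.65],[0,0,-0.65],[0,0,-0.65],[0,0,-0.65]], "grip": [-1,-1,-1,-1,-1,-1,-1,-1,-1,-1,-1,-1]}}

```text
time: 1.35
ee_pos: [0.2528, 0.2826, 0.2391]
tcp_rot: [-180.0, 0.0, 99.5]
wrist_force: [0.0, 0.2, -0.3]
opening: 0.0852
grasp_force: 0.0
```

Request:
{"fn": "carry_out", "kwargs": {"linear": [[0.35,-1,0],[0.35,-1,0],[0.35,-1,0],[0.35,-1,0],[0.35,-1,0],[0.35,-1,0],[0.35,-1,0],[0.35,-1,0],[0.35,-1,0],[0.35,-1,0],[0.35,-1,0],[0.35,-1,0]], "rotation": [[0,0,-0.65],[0,0,-0.65],[0,0,-0.65],[0,0,-0.65],[0,0,-0.65],[0,0,-0.65],[0,0,-0.65],[0,0,-0.65],[0,0,-0.65],[0,0,-0.65],[0,0,-0.65],[0,0,-0.65]], "grip": [-1,-1,-1,-1,-1,-1,-1,-1,-1,-1,-1,-1]}}

```text
time: 2.55
ee_pos: [0.3368, 0.0426, 0.2392]
tcp_rot: [-180.0, 0.0, 37.1]
wrist_force: [0.8, -0.3, 0.2]
opening: 0.0851
grasp_force: 0.0
```

Request:
{"fn": "carry_out", "kwargs": {"linear": [[0.35,-1,0],[0.35,-1,0],[0.35,-1,0],[0.35,-1,0],[0.35,-1,0],[0.35,-1,0],[0.35,-1,0],[0.35,-1,0],[0.35,-1,0],[0.35,-1,0],[0.35,-1,0],[0,0,0]], "rotation": [[0,0,-0.65],[0,0,-0.65],[0,0,-0.65],[0,0,-0.65],[0,0,-0.65],[0,0,-0.65],[0,0,-0.65],[0,0,-0.65],[0,0,-0.65],[0,0,-0.65],[0,0,-0.65],[0,0,0]], "grip": [-1,-1,-1,-1,-1,-1,-1,-1,-1,-1,-1,-1]}}

```text
time: 3.75
ee_pos: [0.414, -0.1781, 0.2386]
tcp_rot: [180.0, 0.1, -20.1]
wrist_force: [-0.6, 0.3, -0.2]
opening: 0.0855
grasp_force: 0.0
```

```bash
python3 - <<'E'
from h import *
o=bot.get_obs();print(o['q'].round(1),o['ee_pos'],o['tcp_rot'])
im,m=snap('wrist','w1');print(m['camera_from_world'])
E
```

```text
[-23.3  -8.5  -3.1  95.4  -0.  176.8] [ 0.41402316 -0.17809491  0.23855102] [ 1.79982118e+02  5.60263394e-02 -2.01046527e+01]
[[-3.44415793e-01 -9.38817103e-01  4.56692455e-04 -2.58853971e-02]
 [ 9.03503547e-01 -3.31592697e-01 -2.71528310e-01 -3.97911504e-01]
 [ 2.55066857e-01 -9.31060149e-02  9.62430345e-01 -5.00437687e-01]
 [ 0.00000000e+00  0.00000000e+00  0.00000000e+00  1.00000000e+00]]
```

View pics/w1.png

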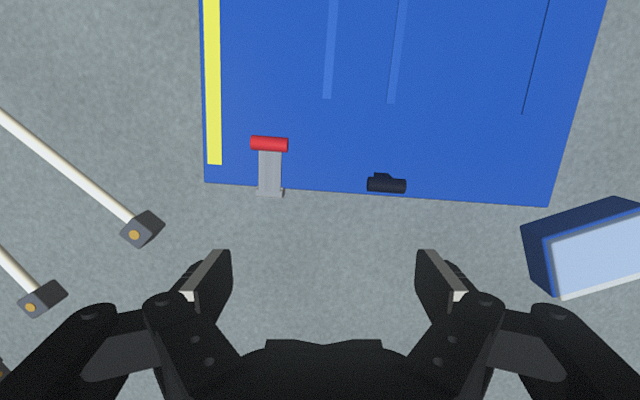

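Red knob at (269,143), handle (386,184), clamp bosses at (142,229), (42,298). The last joint is near its limit here, so I turn the gripper half round.

Request:
{"fn": "carry_out", "kwargs": {"linear": [[0.2,0,0],[0.2,0,0],[0.2,0,0],[0.2,0,0],[0.2,0,0],[0.2,0,0],[0.2,0,0],[0.2,0,0],[0.2,0,0],[0.2,0,0],[0.2,0,0],[0.2,0,0]], "rotation": [[0,0,1],[0,0,1],[0,0,1],[0,0,1],[0,0,1],[0,0,1],[0,0,1],[0,0,1],[0,0,1],[0,0,1],[0,0,1],[0,0,1]], "grip": [-1,-1,-1,-1,-1,-1,-1,-1,-1,-1,-1,-1]}}

```text
time: 5.0
ee_pos: [0.4616, -0.1757, 0.2394]
tcp_rot: [-180.0, -0.0, 76.6]
wrist_force: [0.3, -0.3, 0.1]
opening: 0.0855
grasp_force: 0.0
```

Request:
{"fn": "carry_out", "kwargs": {"linear": [[0.2,0,0],[0.2,0,0],[0.2,0,0],[0.2,0,0],[0.2,0,0],[0.2,0,0],[0.2,0,0],[0.2,0,0],[0.2,0,0],[0.2,0,0],[0,0,0],[0,0,0]], "rotation": [[0,0,1],[0,0,1],[0,0,1],[0,0,1],[0,0,1],[0,0,1],[0,0,1],[0,0,1],[0,0,1],[0,0,1],[0,0,0],[0,0,0]], "grip": [-1,-1,-1,-1,-1,-1,-1,-1,-1,-1,-1,-1]}}

```text
time: 6.2
ee_pos: [0.5015, -0.1759, 0.2393]
tcp_rot: [180.0, -0.0, 156.0]
wrist_force: [0.2, -0.4, 0.3]
opening: 0.0855
grasp_force: 0.0
```

```bash
python3 - <<'E'
from h import *
o=bot.get_obs();print(o['q'].round(1),o['ee_pos'],o['tcp_rot'])
im,m=snap('wrist','w2')
# case fit from w1 + scene + side
print('pred knob px',proj(m,[[.4715,-.1468,.0795],[.401,-.235,.099]]))
E
```

```text
[-19.3   2.4   7.4  95.    0.    4.7] [ 0.5014881  -0.17592856  0.2393279 ] [ 1.79998515e+02 -1.40495264e-02  1.55987394e+02]
pred knob px [[339.66740334 145.59526972]
 [214.81370066 114.62727095]]
```

View pics/w2.png

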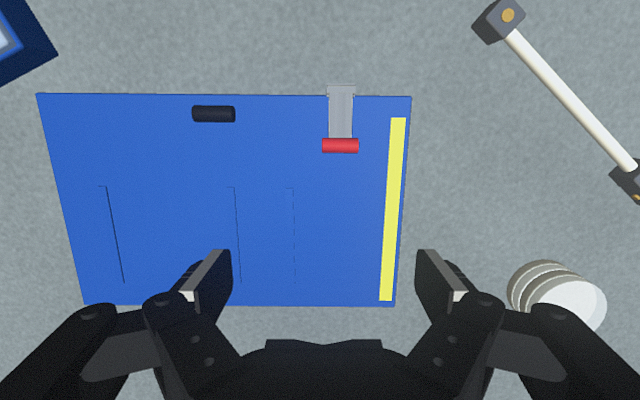

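Knob at (340,145), handle (213,114); both match prediction. Refine the case pose.

```bash
python3 - <<'E'
from h import *
from scipy.optimize import least_squares
_,m1=load('w1');_,m2=load('w2');_,ms=load('scene0');_,md=load('side0')
print('knob',tri((m1,(269,143.5)),(m2,(340,145.5))),'handle',tri((m1,(386.5,185)),(m2,(213.5,114))))
loc={'knob':(-.069,.110,.0795),'hand':(-.097,0,.099),'fl':(-.115,.178,.069),'fr':(-.115,-.178,.069),'rr':(.115,-.178,.069),'rl':(.115,.178,.069)}
ob=[(m1,'knob',(269,143.5)),(m2,'knob',(340,145.5)),(m1,'hand',(386.5,185)),(m2,'hand',(213.5,114)),(m1,'fl',(205,182)),(m1,'fr',(548,206)),(m2,'fl',(411,97)),(m2,'fr',(37,93)),(m2,'rr',(84,303)),(m2,'rl',(395,306)),
(ms,'knob',(291,150.4)),(md,'knob',(342.8,275.1))]
def W(p,l):
    c,s=np.cos(p[2]),np.sin(p[2]);return np.array([p[0]+c*l[0]-s*l[1],p[1]+s*l[0]+c*l[1],l[2]])
f=lambda p:np.concatenate([proj(m,W(p,loc[n]))[0]-uv for m,n,uv in ob])
r=least_squares(f,[.489,-.275,-.425],loss='soft_l1');print(r.x,np.degrees(r.x[2]),r.fun.reshape(-1,2).round(1).tolist())
np.save('case.npy',r.x)
for n in('knob','hand'):print(n,W(r.x,loc[n]))
h=(-.119,.110,.0735)
for t in np.arange(0,2.5,.2):
    l=(h[0]+.05*np.cos(t)-.006*np.sin(t),.11,h[2]+.05*np.sin(t)+.006*np.cos(t));print('hasp',round(t,1),W(r.x,l).round(4))
for t in np.arange(0,1.71,.1):
    l=(.115-.212*np.cos(t)+.042*np.sin(t),0,.057+.212*np.sin(t)+.042*np.cos(t));w=W(r.x,l);print('lid',round(t,1),w.round(4),np.hypot(*w[:2]).round(3))
for b,x in enumerate((-.07,-.026,.018)):print('bay',b+1,W(r.x,(x,-.008,.024)))
E
```

```text
knob [ 0.47057421 -0.14668303  0.08636454] handle [ 0.40016768 -0.23514206  0.10184435]
[ 0.48843916 -0.27550269 -0.42561054] -24.385687415070105 [[1.0, -1.3], [-0.6, -0.4], [-0.6, -1.0], [0.3, -0.1], [-1.7, 0.1], [0.4, 0.9], [1.0, -1.9], [-3.3, -0.2], [0.0, 2.4], [0.1, 0.9], [0.4, 0.2], [0.0, 0.4]]
knob [ 0.47101134 -0.14682763  0.0795    ]
hand [ 0.40009284 -0.23545363  0.099     ]
hasp 0.0 [ 0.471  -0.1468  0.0795]
hasp 0.2 [ 0.469  -0.1459  0.0893]
hasp 0.4 [ 0.4653 -0.1442  0.0985]
hasp 0.6 [ 0.46   -0.1418  0.1067]
hasp 0.8 [ 0.4533 -0.1388  0.1135]
hasp 1.0 [ 0.4455 -0.1353  0.1188]
hasp 1.2 [ 0.4369 -0.1314  0.1223]
hasp 1.4 [ 0.4278 -0.1273  0.1238]
hasp 1.6 [ 0.4187 -0.1231  0.1233]
hasp 1.8 [ 0.4098 -0.1191  0.1208]
hasp 2.0 [ 0.4016 -0.1153  0.1165]
hasp 2.2 [ 0.3943 -0.112   0.1104]
hasp 2.4 [ 0.3882 -0.1093  0.1028]
lid 0.0 [ 0.4001 -0.2355  0.099 ] 0.464
lid 0.1 [ 0.4049 -0.2376  0.12  ] 0.469
lid 0.2 [ 0.4115 -0.2406  0.1403] 0.477
lid 0.3 [ 0.42   -0.2445  0.1598] 0.486
lid 0.4 [ 0.4302 -0.2491  0.1782] 0.497
lid 0.5 [ 0.4421 -0.2545  0.1955] 0.51
lid 0.6 [ 0.4554 -0.2605  0.2114] 0.525
lid 0.7 [ 0.4701 -0.2672  0.2257] 0.541
lid 0.8 [ 0.4861 -0.2744  0.2383] 0.558
lid 0.9 [ 0.5031 -0.2822  0.2492] 0.577
lid 1.0 [ 0.521  -0.2903  0.2581] 0.596
lid 1.1 [ 0.5397 -0.2987  0.265 ] 0.617
lid 1.2 [ 0.5589 -0.3074  0.2698] 0.638
lid 1.3 [ 0.5784 -0.3163  0.2725] 0.659
lid 1.4 [ 0.5981 -0.3252  0.2731] 0.681
lid 1.5 [ 0.6177 -0.3341  0.2714] 0.702
lid 1.6 [ 0.6371 -0.3429  0.2677] 0.723
lid 1.7 [ 0.656  -0.3515  0.2618] 0.744
bay 1 [ 0.42138107 -0.2538876   0.024     ]
bay 2 [ 0.46145569 -0.27205419  0.024     ]
bay 3 [ 0.50153031 -0.29022077  0.024     ]
```

Request:
{"fn": "carry_out", "kwargs": {"linear": [[-0.25,0.24,-0.9],[-0.25,0.24,-0.9],[-0.25,0.24,-0.9],[-0.25,0.24,-0.9],[-0.25,0.24,-0.9],[-0.25,0.24,-0.9],[0,0,-0.5],[0,0,-0.5],[0,0,-0.5],[0,0,-0.5],[0,0,-0.5],[0,0,-0.1]], "rotation": [[0,0,-0.05],[0,0,0],[0,0,0],[0,0,0],[0,0,0],[0,0,0],[0,0,0],[0,0,0],[0,0,0],[0,0,0],[0,0,0],[0,0,0]], "grip": [-1,-1,-1,-1,-1,-1,-1,-1,-1,-1,-1,-1]}}

```text
time: 7.45
ee_pos: [0.4712, -0.1476, 0.0779]
tcp_rot: [-180.0, -0.1, 155.7]
wrist_force: [-0.0, -0.2, 0.4]
opening: 0.0853
grasp_force: 0.0
```

Request:
{"fn": "carry_out", "kwargs": {"linear": [[0,0,0],[0,0,0],[0,0,0],[0,0,0],[0,0,0],[0,0,0],[0,0,0],[0,0,0]], "rotation": [[0,0,0],[0,0,0],[0,0,0],[0,0,0],[0,0,0],[0,0,0],[0,0,0],[0,0,0]], "grip": [1,1,1,1,1,1,1,1], "grip_force": 40}}

```text
time: 8.25
ee_pos: [0.4727, -0.1466, 0.0799]
tcp_rot: [179.8, 0.1, 155.8]
wrist_force: [4.3, 7.3, -0.4]
opening: 0.0327
grasp_force: 42.8
```

Request:
{"fn": "carry_out", "kwargs": {"linear": [[-0.1,0.045,0.49],[-0.185,0.085,0.46],[-0.265,0.12,0.41],[-0.335,0.15,0.34],[-0.39,0.175,0.265],[-0.43,0.195,0.175],[-0.455,0.205,0.075],[-0.455,0.21,-0.025],[-0.445,0.2,-0.125],[-0.41,0.19,-0.215],[-0.365,0.165,-0.305],[-0.15,0.07,-0.19]], "rotation": [[0,0,0],[0,0,0],[0,0,0],[0,0,0],[0,0,0],[0,0,0],[0,0,0],[0,0,0],[0,0,0],[0,0,0],[0,0,0],[0,0,0]], "grip": [1,1,1,1,1,1,1,1,1,1,1,1]}}

```text
time: 9.45
ee_pos: [0.3932, -0.1104, 0.1097]
tcp_rot: [179.8, 0.3, 155.8]
wrist_force: [-2.0, 14.3, 20.9]
opening: 0.0321
grasp_force: 40.9
```

Request:
{"fn": "carry_out", "kwargs": {"linear": [[0,0,0],[0,0,0],[0,0,0],[0,0,0],[0,0,0],[0,0,0.5],[0,0,1],[0,0,1],[0,0,1]], "rotation": [[0,0,0],[0,0,0],[0,0,0],[0,0,0],[0,0,0],[0,0,0],[0,0,0],[0,0,0],[0,0,0]], "grip": [1,0,-1,-1,-1,-1,-1,-1,-1]}}

```text
time: 10.35
ee_pos: [0.392, -0.1116, 0.1777]
tcp_rot: [-180.0, 0.0, 155.7]
wrist_force: [1.0, 0.1, -0.0]
opening: 0.0851
grasp_force: 0.0
```

```bash
python3 - <<'E'
from h import *
o=bot.get_obs();print(o['q'].round(1),o['ee_pos'],o['tcp_rot'])
im,m=snap('wrist','w3');im2,ms=snap('side','side3')
cv2.imwrite('pics/v3.png',np.vstack([cv2.resize(im,(480,300)),cv2.resize(im2[200:400,240:480],(360,300))[:,:].copy() if 0 else cv2.copyMakeBorder(cv2.resize(im2[200:400,240:480],(360,300)),0,0,0,120,cv2.BORDER_CONSTANT)]))
E
```

```text
[-15.9 -15.4 -15.6  89.8  -0.    8.4] [ 0.39196572 -0.11156793  0.17774928] [-1.79997315e+02  7.43286571e-03  1.55728234e+02]
```

View pics/v3.png

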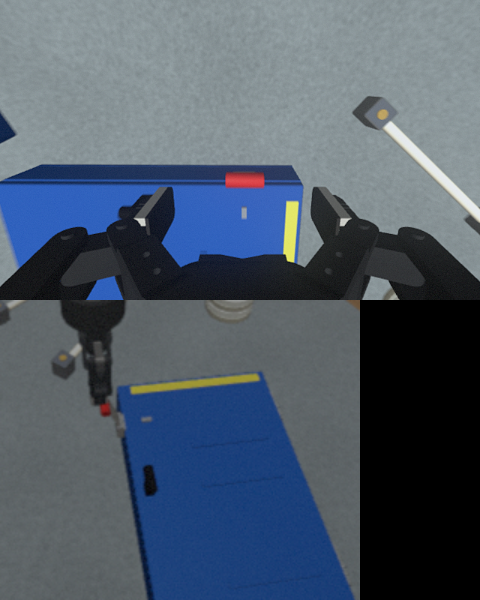

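Request:
{"fn": "carry_out", "kwargs": {"linear": [[0.06,-0.885,0],[0.06,-0.885,0],[0.06,-0.885,0],[0.06,-0.885,0],[0.06,-0.885,0],[0.06,-0.885,0],[0.06,-0.885,0],[0,0,-0.9],[0,0,-0.9],[0,0,-0.9],[0,0,-0.9],[0,0,-0.47]], "rotation": [[0,0,0],[0,0,0],[0,0,0],[0,0,0],[0,0,0],[0,0,0],[0,0,0],[0,0,0],[0,0,0],[0,0,0],[0,0,0],[0,0,0]], "grip": [-1,-1,-1,-1,-1,-1,-1,-1,-1,-1,-1,-1]}}

```text
time: 11.65
ee_pos: [0.3996, -0.235, 0.093]
tcp_rot: [180.0, -0.1, 155.7]
wrist_force: [-0.5, 0.2, 0.4]
opening: 0.0856
grasp_force: 0.0
```

Request:
{"fn": "carry_out", "kwargs": {"linear": [[0,0,0],[0,0,0],[0,0,0],[0,0,0],[0,0,0],[0,0,0],[0,0,0],[0,0,0]], "rotation": [[0,0,0],[0,0,0],[0,0,0],[0,0,0],[0,0,0],[0,0,0],[0,0,0],[0,0,0]], "grip": [1,1,1,1,1,1,1,1], "grip_force": 50}}

```text
time: 12.45
ee_pos: [0.4013, -0.2347, 0.0963]
tcp_rot: [179.9, 0.1, 155.8]
wrist_force: [2.0, 6.8, 5.4]
opening: 0.0327
grasp_force: 49.9
```

Request:
{"fn": "carry_out", "kwargs": {"linear": [[0.12,-0.053,0.525],[0.12,-0.053,0.525],[0.165,-0.075,0.508],[0.165,-0.075,0.508],[0.213,-0.096,0.488],[0.213,-0.096,0.488],[0.255,-0.115,0.46],[0.255,-0.115,0.46],[0.298,-0.135,0.433],[0.298,-0.135,0.433],[0.333,-0.15,0.398],[0.333,-0.15,0.398]], "rotation": [[0,0,0],[0,0,0],[0,0,0],[0,0,0],[0,0,0],[0,0,0],[0,0,0],[0,0,0],[0,0,0],[0,0,0],[0,0,0],[0,0,0]], "grip": [1,1,1,1,1,1,1,1,1,1,1,1]}}

```text
time: 13.65
ee_pos: [0.4562, -0.2597, 0.2068]
tcp_rot: [179.9, -0.1, 155.8]
wrist_force: [5.5, 1.8, -12.7]
opening: 0.0323
grasp_force: 50.6
```

Request:
{"fn": "carry_out", "kwargs": {"linear": [[0.368,-0.168,0.358],[0.368,-0.168,0.358],[0.4,-0.18,0.315],[0.4,-0.18,0.315],[0.425,-0.195,0.273],[0.425,-0.195,0.273],[0.448,-0.203,0.223],[0.448,-0.203,0.223],[0.468,-0.21,0.173],[0.468,-0.21,0.173],[0.48,-0.218,0.12],[0.48,-0.218,0.12]], "rotation": [[0,0,0],[0,0,0],[0,0,0],[0,0,0],[0,0,0],[0,0,0],[0,0,0],[0,0,0],[0,0,0],[0,0,0],[0,0,0],[0,0,0]], "grip": [1,1,1,1,1,1,1,1,1,1,1,1]}}

```text
time: 14.85
ee_pos: [0.5593, -0.3066, 0.2654]
tcp_rot: [179.9, -0.2, 155.8]
wrist_force: [-1.8, 4.2, -5.0]
opening: 0.0324
grasp_force: 50.1
```

Request:
{"fn": "carry_out", "kwargs": {"linear": [[0.488,-0.223,0.068],[0.488,-0.223,0.068],[0.493,-0.223,0.015],[0.493,-0.223,0.015],[0.49,-0.223,-0.043],[0.49,-0.223,-0.043],[0,0,0]], "rotation": [[0,0,0],[0,0,0],[0,0,0],[0,0,0],[0,0,0],[0,0,0],[0,0,0]], "grip": [1,1,1,1,1,1,1]}}

```text
time: 15.55
ee_pos: [0.6194, -0.334, 0.2679]
tcp_rot: [180.0, 0.1, 155.8]
wrist_force: [2.2, 1.9, 1.7]
opening: 0.0316
grasp_force: 49.3
```

Request:
{"fn": "carry_out", "kwargs": {"linear": [[0,0,0],[0,0,0],[0,0,0],[0,0,0],[0,0,0.5],[0,0,1],[-0.3,0,0.5],[-0.5,0.5,0],[-0.5,1,0],[-0.5,1,0],[-0.5,1,0],[-0.5,1,0]], "rotation": [[0,0,0],[0,0,0],[0,0,0],[0,0,0],[0,0,0],[0,0,0],[0,0,0],[0,0,0],[0,0,0.35],[0,0,0.35],[0,0,0.35],[0,0,0.35]], "grip": [-1,-1,-1,-1,-1,-1,-1,-1,-1,-1,-1,-1]}}

```text
time: 16.75
ee_pos: [0.5612, -0.2434, 0.3076]
tcp_rot: [-180.0, 0.0, 167.0]
wrist_force: [0.7, 0.5, 0.0]
opening: 0.0854
grasp_force: 0.0
```

Request:
{"fn": "carry_out", "kwargs": {"linear": [[0,1,0],[0,1,0],[0,1,0],[0,1,0],[0,1,0],[0,1,0],[0,1,0],[0,1,0],[0,1,-0.3],[0,1,-0.3],[0,1,-0.3],[0,1,-0.3]], "rotation": [[0,0,0.35],[0,0,0.35],[0,0,0.35],[0,0,0.35],[0,0,0.35],[0,0,0.35],[0,0,0.35],[0,0,0.35],[0,0,0.35],[0,0,0.35],[0,0,0.35],[0,0,0.35]], "grip": [-1,-1,-1,-1,-1,-1,-1,-1,-1,-1,-1,-1]}}

```text
time: 17.95
ee_pos: [0.5617, -0.0035, 0.2834]
tcp_rot: [-180.0, 0.0, -159.4]
wrist_force: [0.0, -0.1, -0.7]
opening: 0.0854
grasp_force: 0.0
```

Request:
{"fn": "carry_out", "kwargs": {"linear": [[0,1,-0.3],[0,1,-0.3],[0,1,-0.3],[0,1,-0.3],[0,1,-0.3],[0,0.5,0],[0,0,0]], "rotation": [[0,0,0.3],[0,0,0.3],[0,0,0.3],[0,0,0],[0,0,0],[0,0,0],[0,0,0]], "grip": [-1,-1,-1,-1,-1,-1,-1]}}

```text
time: 18.65
ee_pos: [0.5619, 0.1066, 0.2536]
tcp_rot: [-180.0, 0.0, -152.2]
wrist_force: [-0.2, -0.2, -0.5]
opening: 0.0855
grasp_force: 0.0
```

```bash
python3 - <<'E'
from h import *
o=bot.get_obs();print(o['q'].round(1),o['ee_pos'],o['tcp_rot'])
im,m=snap('wrist','w4');im2,ms=snap('scene','s4')
cv2.imwrite('pics/v4.png',np.hstack([cv2.resize(im,(480,300)),cv2.resize(im2[80:300,200:420],(300,300))]))
E
```

```text
[ 10.7   8.4  15.4  97.   -0.  -17.1] [0.56186242 0.106574   0.25363334] [-1.79997417e+02  4.02091855e-03 -1.52185497e+02]
```

View pics/v4.png

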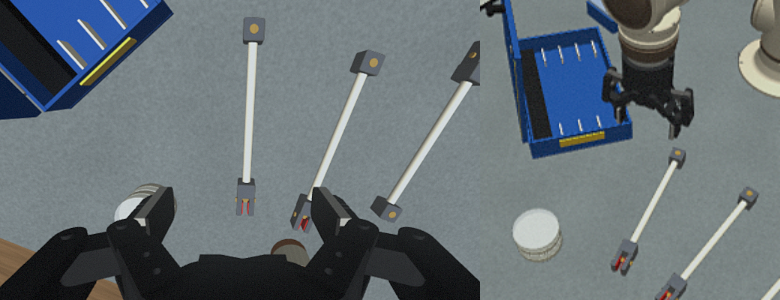

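Lid open, three bays seen; clamp 1's rod runs at about x=250 (half-size picture) and the others to the right. Now fit the rods by segmentation.

```bash
cat >> h.py <<'E'
def rods(im,m,z=.018,minlen=.15):
    h=cv2.cvtColor(im,cv2.COLOR_BGR2HSV);k=((h[...,1]<45)&(h[...,2]>165)).astype(np.uint8)
    n,lab,st,_=cv2.connectedComponentsWithStats(k);out=[]
    for i in range(1,n):
        if st[i,4]<150: continue
        y,x=np.nonzero(lab==i)
        P=np.array([onz(m,(a,b),z)[:2] for a,b in zip(x,y)]);c=P.mean(0);_,s,V=np.linalg.svd(P-c,full_matrices=False)
        t=(P-c)@V[0];w=(P-c)@V[1]
        if t.max()-t.min()<minlen or s[1]*4/np.sqrt(len(t))>.03: continue
        e=[c+V[0]*t.min(),c+V[0]*t.max()];out.append((e,t.max()-t.min(),np.degrees(np.arctan2(V[0][1],V[0][0]))))
    return out
def clamp(im,m,ref,near=.1):
    "nearest rod to ref=(x,y,az deg): returns origin x,y, azimuth"
    best=None
    for e,L,a in rods(im,m):
        if np.cos(np.radians(a-ref[2]))<0: e=e[::-1];a+=180
        mid=(e[0]+e[1])/2;u=np.array([np.cos(np.radians(a)),np.sin(np.radians(a))]);o=mid+u*.005
        d=np.hypot(*(o-ref[:2]))
        if d<near and (best is None or d<best[-1]): best=(o,(a+180)%360-180,L,d)
    return best
E
python3 - <<'E'
from h import *
for n in('w4','s4','scene0','side0'):
    im,m=load(n)
    for r in((.545,.106,26),(.513,.25,11),(.44,.387,-174)): print(n,clamp(im,m,r,.06))
E
```

```text
w4 (array([0.54519287, 0.10853092]), np.float64(25.46847391204045), np.float64(0.22422547850242497), np.float64(0.0025382555755445973))
w4 (array([0.51411889, 0.25090653]), np.float64(10.942952722393954), np.float64(0.22381883519910994), np.float64(0.001440038734145318))
w4 (array([0.44018643, 0.39019284]), np.float64(-174.27017525994398), np.float64(0.22389194818837294), np.float64(0.0031982792982665933))
s4 (array([0.54155598, 0.10641627]), np.float64(25.60407164711907), np.float64(0.2165209331517512), np.float64(0.0034690848655109783))
s4 (array([0.51019908, 0.24951164]), np.float64(11.389223012424623), np.float64(0.21616035424258812), np.float64(0.0028431767038760696))
s4 (array([0.4361488 , 0.38768195]), np.float64(-174.0917503724603), np.float64(0.2169961309680431), np.float64(0.003911108369945099))
scene0 (array([0.54105267, 0.10619035]), np.float64(25.629985200137526), np.float64(0.21541951806400078), np.float64(0.003951918534236334))
scene0 (array([0.51022099, 0.24939968]), np.float64(11.368442448672567), np.float64(0.21616011117787254), np.float64(0.0028431151197907453))
scene0 (array([0.43668965, 0.38785257]), np.float64(-174.1188151816076), np.float64(0.2158827585849675), np.float64(0.003418370464244145))
side0 None
side0 None
side0 None
```

Request:
{"fn": "carry_out", "kwargs": {"linear": [[-0.06,0.02,-1],[-0.06,0.02,-1],[-0.06,0.02,-1],[-0.06,0.02,-1],[-0.06,0.02,-1],[-0.06,0.02,-1],[-0.06,0.02,-1],[-0.06,0.02,-1],[-0.06,0.02,-1],[-0.06,0.02,-1],[0,0,-0.7],[0,0,-0.7]], "rotation": [[0,0,-0.29],[0,0,0],[0,0,0],[0,0,0],[0,0,0],[0,0,0],[0,0,0],[0,0,0],[0,0,0],[0,0,0],[0,0,0],[0,0,0]], "grip": [-1,-1,-1,-1,-1,-1,-1,-1,-1,-1,-1,-1]}}

```text
time: 19.95
ee_pos: [0.5505, 0.1092, 0.0252]
tcp_rot: [-180.0, 0.0, -154.6]
wrist_force: [-0.9, 0.2, -0.2]
opening: 0.0857
grasp_force: 0.0
```

Request:
{"fn": "carry_out", "kwargs": {"linear": [[0,0,-0.7],[0,0,0],[0,0,0],[0,0,0],[0,0,0],[0,0,0],[0,0,0],[0,0,0],[0,0,0],[0,0,0]], "rotation": [[0,0,0],[0,0,0],[0,0,0],[0,0,0],[0,0,0],[0,0,0],[0,0,0],[0,0,0],[0,0,0],[0,0,0]], "grip": [-1,1,1,1,1,1,1,1,1,1], "grip_force": 90}}

```text
time: 20.95
ee_pos: [0.5505, 0.1102, 0.0124]
tcp_rot: [180.0, 0.1, -154.6]
wrist_force: [-2.2, 0.8, 5.5]
opening: 0.0108
grasp_force: 87.9
```

```bash
python3 -c "
from h import *
o=bot.get_obs();print(o['ee_pos'],o['wrist_force'],o['torque'],o['opening'],o['grasp_force'])"
```

```text
[0.55052225 0.11017363 0.0123985 ] [-2.22015807  0.82721411  5.45014727] [0.17645515 0.32861911 0.08783359] 0.010821631866692247 87.88209557533264
```

Request:
{"fn": "carry_out", "kwargs": {"linear": [[0,0,0.15],[0,0,0.25],[0,0,0.25],[0,0,0.1],[0,0,0],[0,0,0],[0,0,0]], "rotation": [[0,0,0],[0,0,0],[0,0,0],[0,0,0],[0,0,0],[0,0,0],[0,0,0]], "grip": [1,1,1,1,1,1,1]}}

```text
time: 21.65
ee_pos: [0.55, 0.1099, 0.0263]
tcp_rot: [180.0, -0.0, -154.6]
wrist_force: [-0.6, 0.4, -5.9]
opening: 0.0111
grasp_force: 87.8
```

```bash
python3 -c "
from h import *
o=bot.get_obs();print(o['ee_pos'],o['wrist_force'],o['torque'],o['opening'],o['grasp_force'])
for n in('wrist','scene','side'): snap(n,n[0]+'5x')
im,m=load('w5x');im2,_=load('s5x');s2=cv2.imread('pics/s5x.png')
cv2.imwrite('pics/v5.png',np.hstack([cv2.resize(im,(480,300)),cv2.resize(s2[80:320,200:440],(300,300))]))"
```

```text
[0.55000707 0.10985646 0.02625717] [-0.60326115  0.43961774 -5.87114666] [-0.1379692   0.28458216  0.03566444] 0.011142392738331251 87.7697217464447
```

View pics/v5.png

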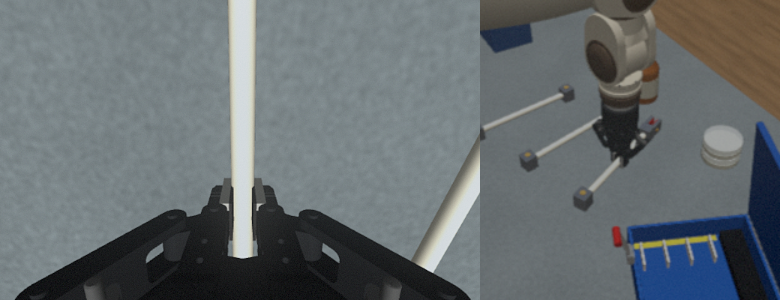

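Request:
{"fn": "carry_out", "kwargs": {"linear": [[0,0,-0.35],[0,0,-0.35],[0,0,0],[0,0,0],[0,0,0],[0.8,0.38,0],[0.8,0.38,0],[0.8,0.38,0],[0,0,0]], "rotation": [[0,0,0],[0,0,0],[0,0,0],[0,0,0],[0,0,0],[0,0,0],[0,0,0],[0,0,0],[0,0,0]], "grip": [1,1,0,0,0,0,0,0,0]}}

```text
time: 22.7
ee_pos: [0.5998, 0.1334, 0.0129]
tcp_rot: [-180.0, 0.1, -154.6]
wrist_force: [-0.6, -1.0, -0.0]
opening: 0.0427
grasp_force: 0.0
```

Request:
{"fn": "carry_out", "kwargs": {"linear": [[0,0,0],[0,0,0],[0,0,0],[0,0,0],[0,0,0],[0,0,0.15],[0,0,0.25],[0,0,0.25],[0,0,0.1],[0,0,0],[0,0,0],[0,0,0]], "rotation": [[0,0,0],[0,0,0],[0,0,0],[0,0,0],[0,0,0],[0,0,0],[0,0,0],[0,0,0],[0,0,0],[0,0,0],[0,0,0],[0,0,0]], "grip": [1,1,1,1,1,1,1,1,1,1,1,1]}}

```text
time: 23.9
ee_pos: [0.598, 0.1327, 0.0273]
tcp_rot: [180.0, -0.0, -154.6]
wrist_force: [-0.3, 0.9, -5.6]
opening: 0.0111
grasp_force: 87.9
```

```bash
python3 -c "
from h import *
o=bot.get_obs();print(o['ee_pos'],o['wrist_force'],o['torque'],o['opening'],o['grasp_force'])
snap('wrist','w6x');im,m=snap('side','d6x')
cv2.imwrite('pics/v6.png',cv2.resize(im[120:280,200:420],(660,480)))"
```

```text
[0.59803659 0.13268036 0.02725704] [-0.25225846  0.86402027 -5.56439839] [ 0.03414369 -0.00711225 -0.05302753] 0.011082966986309095 87.90797352790833
```

View pics/v6.png

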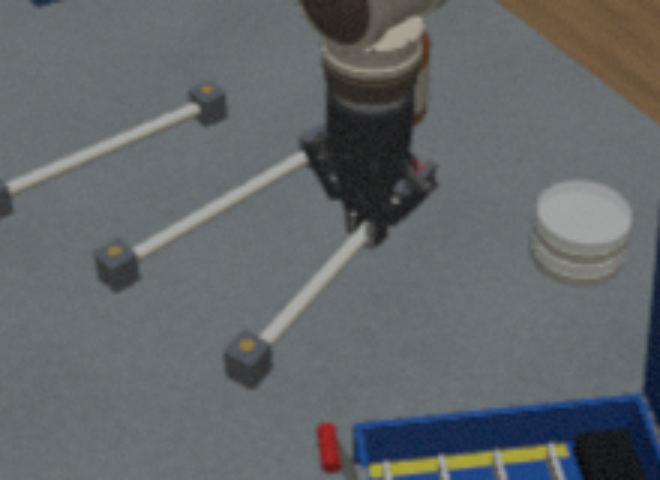

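Request:
{"fn": "carry_out", "kwargs": {"linear": [[0,0,0.4],[0,0,0.8],[0,0,0.8],[0,0,0.8],[0,0,0.8],[0,0,0.8],[0,0,0.8],[0,0,0.8],[-0.05,-0.2,0.2],[-0.14,-0.5,0],[-0.14,-0.73,0],[-0.14,-0.73,0]], "rotation": [[0,0,0],[0,0,0],[0,0,0],[0,0,0],[0,0,0],[0,0,0],[0,0,0],[0,0,0],[0,0,0.1],[0,0,0.2],[0,0,0.25],[0,0,0.25]], "grip": [1,1,1,1,1,1,1,1,1,1,1,1]}}

```text
time: 25.2
ee_pos: [0.5886, 0.0889, 0.152]
tcp_rot: [-180.0, 0.0, -148.0]
wrist_force: [0.4, -0.5, -5.9]
opening: 0.0106
grasp_force: 87.9
```

Request:
{"fn": "carry_out", "kwargs": {"linear": [[-0.14,-0.73,0],[-0.14,-0.73,0],[-0.14,-0.73,0],[-0.14,-0.73,0],[-0.14,-0.73,0],[-0.14,-0.73,0],[-0.14,-0.73,0],[-0.14,-0.73,0],[-0.14,-0.73,0],[-0.14,-0.73,0],[-0.14,-0.73,0],[-0.14,-0.73,0]], "rotation": [[0,0,0.3],[0,0,0.3],[0,0,0.3],[0,0,0.3],[0,0,0.3],[0,0,0.3],[0,0,0.3],[0,0,0.3],[0,0,0.3],[0,0,0.3],[0,0,0.3],[0,0,0.3]], "grip": [1,1,1,1,1,1,1,1,1,1,1,1]}}

```text
time: 26.4
ee_pos: [0.5549, -0.0865, 0.152]
tcp_rot: [-180.0, 0.0, -119.3]
wrist_force: [0.1, -0.3, -5.6]
opening: 0.0106
grasp_force: 87.9
```

Request:
{"fn": "carry_out", "kwargs": {"linear": [[-0.14,-0.73,0],[-0.14,-0.73,0],[-0.14,-0.73,0],[-0.14,-0.73,0],[-0.14,-0.73,0],[-0.14,-0.73,0],[-0.14,-0.73,0],[-0.14,-0.6,0],[-0.1,-0.3,0],[0,0,0],[0,0,0]], "rotation": [[0,0,0.2],[0,0,0.2],[0,0,0.2],[0,0,0],[0,0,0],[0,0,0],[0,0,0],[0,0,0],[0,0,0],[0,0,0],[0,0,0]], "grip": [1,1,1,1,1,1,1,1,1,1,1]}}

```text
time: 27.5
ee_pos: [0.5308, -0.2058, 0.1515]
tcp_rot: [180.0, 0.0, -114.6]
wrist_force: [-0.5, 0.1, -5.3]
opening: 0.011
grasp_force: 87.8
```

```bash
python3 -c "
from h import *
o=bot.get_obs();print(o['q'].round(1),o['ee_pos'],o['tcp_rot'],o['wrist_force'],o['torque'],o['opening'],o['grasp_force'])
im,m=snap('side','d7x');im2,m2=snap('wrist','w7x')
cv2.imwrite('pics/v7.png',np.vstack([cv2.resize(im[150:400,220:620],(480,300)),cv2.resize(im2,(480,300))]))"
```

```text
[-21.2   6.7   2.3  85.5   0.  -86.6] [ 0.53080484 -0.20575363  0.15152306] [ 1.79994791e+02  1.56192113e-02 -1.14592341e+02] [-0.51361194  0.13159816 -5.30202962] [0.00233692 0.04779361 0.048253  ] 0.01097589875410733 87.81281590461731
```

View pics/v7.png

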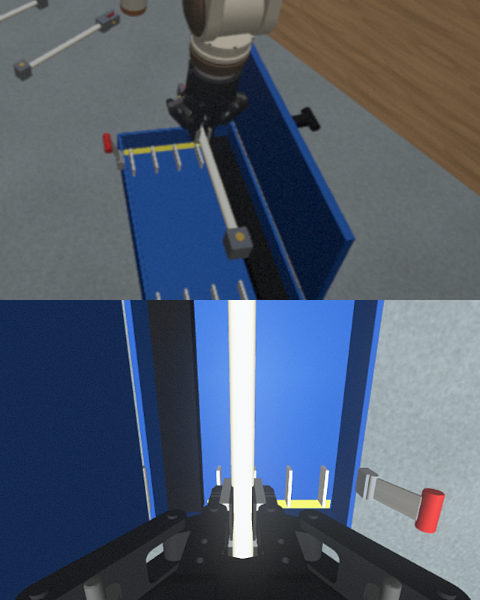

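The clamp hangs level over bay 3 (side view: boss at (237,243); ribs and yellow stripe at jaw end).

Request:
{"fn": "carry_out", "kwargs": {"linear": [[-0.09,-0.53,0],[-0.09,-0.53,0],[-0.09,-0.53,0],[0,0,-0.5],[0,0,-0.8],[0,0,-0.8],[0,0,-0.8],[0,0,-0.8],[0,0,-0.8],[0,0,-0.7],[0,0,0],[0,0,0]], "rotation": [[0,0,0],[0,0,0],[0,0,0],[0,0,0],[0,0,0],[0,0,0],[0,0,0],[0,0,0],[0,0,0],[0,0,0],[0,0,0],[0,0,0]], "grip": [1,1,1,1,1,1,1,1,1,1,1,1]}}

```text
time: 28.8
ee_pos: [0.5253, -0.2377, 0.0474]
tcp_rot: [180.0, 0.0, -114.6]
wrist_force: [-0.5, 0.2, -5.2]
opening: 0.011
grasp_force: 88.0
```

Request:
{"fn": "carry_out", "kwargs": {"linear": [[0,0,-0.3],[0,0,-0.3],[0,0,-0.3],[0,0,-0.3],[0,0,-0.1],[0,0,-0.1],[0,0,0]], "rotation": [[0,0,0],[0,0,0],[0,0,0],[0,0,0],[0,0,0],[0,0,0],[0,0,0]], "grip": [1,1,1,1,1,1,1]}}

```text
time: 29.5
ee_pos: [0.5253, -0.2377, 0.0193]
tcp_rot: [180.0, -0.0, -114.6]
wrist_force: [0.2, 0.1, -5.9]
opening: 0.0108
grasp_force: 88.0
```

Request:
{"fn": "carry_out", "kwargs": {"linear": [[0,0,-0.06],[0,0,-0.06],[0,0,0]], "rotation": [[0,0,0],[0,0,0],[0,0,0]], "grip": [1,1,1]}}

```text
time: 29.8
ee_pos: [0.5256, -0.2378, 0.0189]
tcp_rot: [-179.9, -0.0, -114.6]
wrist_force: [-4.4, 2.1, 6.3]
opening: 0.0107
grasp_force: 89.6
```

Request:
{"fn": "carry_out", "kwargs": {"linear": [[0,0,0],[0,0,0],[0,0,0],[0,0,0.5],[0,0,1],[0,0,1],[0,0,1],[0,0,1],[0,0,1],[0,0,1],[0,0,1],[0,0.5,0.5]], "rotation": [[0,0,0],[0,0,0],[0,0,0],[0,0,0],[0,0,0],[0,0,0],[0,0,0],[0,0,0],[0,0,0],[0,0,0],[0,0,0],[0,0,0]], "grip": [0.35,0.35,0.35,0.35,0.35,0.35,0.35,0.35,0.35,0.35,0.35,0.35]}}

```text
time: 31.0
ee_pos: [0.5258, -0.2283, 0.1796]
tcp_rot: [-179.8, -0.0, -114.6]
wrist_force: [-0.1, -0.1, -0.1]
opening: 0.0279
grasp_force: 0.0
```

Request:
{"fn": "carry_out", "kwargs": {"linear": [[0,1,0.3],[0,1,0.3],[0,1,0.3],[0,1,0.3],[0,1,0.3],[0,1,0.3],[0,1,0.3],[0,1,0.3],[0,1,0.3],[0,1,0.3],[0,1,0],[0,1,0]], "rotation": [[0,0,-0.28],[0,0,-0.28],[0,0,-0.28],[0,0,-0.28],[0,0,-0.28],[0,0,-0.28],[0,0,-0.28],[0,0,-0.28],[0,0,-0.28],[0,0,-0.28],[0,0,-0.28],[0,0,-0.28]], "grip": [-1,-1,-1,-1,-1,-1,-1,-1,-1,-1,-1,-1]}}

```text
time: 32.2
ee_pos: [0.5251, 0.0137, 0.2374]
tcp_rot: [-180.0, 0.0, -141.5]
wrist_force: [-0.0, -0.3, -1.2]
opening: 0.0856
grasp_force: 0.0
```

Request:
{"fn": "carry_out", "kwargs": {"linear": [[0,1,0],[0,1,0],[0,1,0],[0,1,0],[0,1,0],[0,1,0],[0,1,0],[0,1,0],[0,1,0],[0,1,0],[0,0.5,0],[0,0,0]], "rotation": [[0,0,-0.28],[0,0,-0.28],[0,0,-0.28],[0,0,-0.28],[0,0,-0.28],[0,0,-0.28],[0,0,-0.28],[0,0,-0.28],[0,0,-0.28],[0,0,-0.28],[0,0,-0.28],[0,0,0]], "grip": [-1,-1,-1,-1,-1,-1,-1,-1,-1,-1,-1,-1]}}

```text
time: 33.4
ee_pos: [0.5248, 0.2238, 0.2369]
tcp_rot: [180.0, -0.0, -166.0]
wrist_force: [-0.2, 0.6, -0.0]
opening: 0.0851
grasp_force: 0.0
```

```bash
python3 -c "
from h import *
o=bot.get_obs();print(o['q'].round(1),o['ee_pos'],o['tcp_rot'])
im,m=snap('wrist','w8');s,ms=snap('scene','s8')
for r in((.513,.25,11),(.44,.389,-174)): print(clamp(im,m,r,.12),clamp(s,ms,r,.12))
c=np.load('case.npy');cx,sx=np.cos(c[2]),np.sin(c[2])
print('rods in scene');
for e,L,a in rods(s,ms,.024):
  mid=(e[0]+e[1])/2-c[:2];print('case',cx*mid[0]+sx*mid[1],-sx*mid[0]+cx*mid[1],L,a-np.degrees(c[2]))
cv2.imwrite('pics/v8.png',np.hstack([cv2.resize(im,(480,300)),cv2.resize(s[70:290,200:420],(300,300))]))"
```

```text
[23.1  7.8 12.9 95.1  0.   9.1] [0.52475565 0.22378007 0.23688336] [ 1.79992073e+02 -3.23818198e-02 -1.66030966e+02]
(array([0.51415608, 0.24986883]), np.float64(11.254622641906593), np.float64(0.2230653458498125), np.float64(0.0011634970925307234)) (array([0.51021254, 0.24944025]), np.float64(11.35897153521097), np.float64(0.21615999096636085), np.float64(0.0028431047136032368))
(array([0.40804344, 0.42934421]), np.float64(-171.50974934792504), np.float64(0.22425934563713337), np.float64(0.05146723894773025)) (array([0.40450263, 0.42764214]), np.float64(-171.4016821339019), np.float64(0.2158329154915029), np.float64(0.05247168515669034))
rods in scene
case -0.19910516509011258 0.4871364396464463 0.21466875425705828 35.74465895028106
case -0.3595926927411386 0.6105805567019088 0.21434393519862902 32.98400528116823
```

View pics/v8.png

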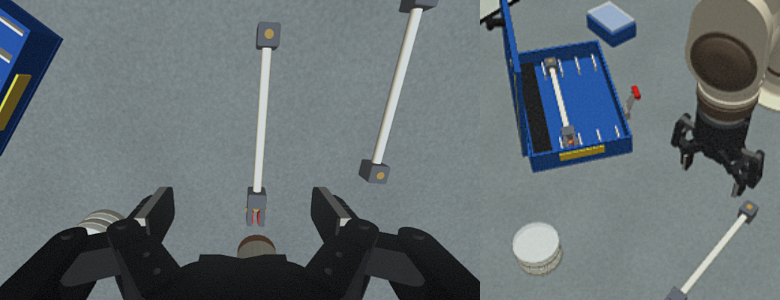

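Clamp 1 lies in bay 3, jaw at the yellow stripe; clamp 3 has been knocked aside (now at 0.408, 0.429). Next clamp 2.

Request:
{"fn": "carry_out", "kwargs": {"linear": [[-0.05,0.225,-1],[-0.05,0.225,-1],[-0.05,0.225,-1],[-0.05,0.225,-1],[-0.05,0.225,-1],[-0.05,0.225,-1],[0,0,-1],[0,0,-1],[0,0,-1],[0,0,-1],[0,0,-0.8],[0,0,-0.43]], "rotation": [[0,0,-0.35],[0,0,0],[0,0,0],[0,0,0],[0,0,0],[0,0,0],[0,0,0],[0,0,0],[0,0,0],[0,0,0],[0,0,0],[0,0,0]], "grip": [-1,-1,-1,-1,-1,-1,-1,-1,-1,-1,-1,-1]}}

```text
time: 34.7
ee_pos: [0.5188, 0.2483, 0.0112]
tcp_rot: [-180.0, -0.1, -168.9]
wrist_force: [0.3, -0.5, 0.3]
opening: 0.0853
grasp_force: 0.0
```

Request:
{"fn": "carry_out", "kwargs": {"linear": [[0,0,0],[0,0,0],[0,0,0],[0,0,0],[0,0,0],[0,0,0],[0,0,0],[0,0,0.2],[0,0,0.25],[0,0,0.2],[0,0,0],[0,0,0]], "rotation": [[0,0,0],[0,0,0],[0,0,0],[0,0,0],[0,0,0],[0,0,0],[0,0,0],[0,0,0],[0,0,0],[0,0,0],[0,0,0],[0,0,0]], "grip": [1,1,1,1,1,1,1,1,1,1,1,1], "grip_force": 90}}

```text
time: 35.9
ee_pos: [0.5192, 0.2492, 0.0253]
tcp_rot: [-180.0, -0.0, -168.9]
wrist_force: [-0.1, 0.4, -5.5]
opening: 0.0107
grasp_force: 87.8
```

```bash
cat > st.py <<'E'
from h import *
o=bot.get_obs();F=o['wrist_force'];T=o['torque'];print(o['ee_pos'],o['tcp_rot'],F,T,o['opening'],o['grasp_force'])
print('load offset from TCP',-T[1]/F[2],T[0]/F[2])
E
python3 st.py
```

```text
[0.51918907 0.24919186 0.02529835] [-1.79991943e+02 -3.07082159e-02 -1.68904621e+02] [-0.10407102  0.4463887  -5.5371654 ] [0.02153978 0.23176389 0.0507356 ] 0.010718599895469461 87.78709530830383
load offset from TCP 0.041856053752580974 -0.0038900375767597396
```

Request:
{"fn": "carry_out", "kwargs": {"linear": [[0,0,-0.33],[0,0,-0.33],[0,0,0],[0,0,0],[0,0,0],[0.68,0.135,0],[0.68,0.135,0],[0.68,0.135,0],[0,0,0]], "rotation": [[0,0,0],[0,0,0],[0,0,0],[0,0,0],[0,0,0],[0,0,0],[0,0,0],[0,0,0],[0,0,0]], "grip": [1,1,0,0,0,0,0,0,0]}}

```text
time: 36.8
ee_pos: [0.5614, 0.2576, 0.0123]
tcp_rot: [180.0, 0.0, -168.9]
wrist_force: [0.0, -0.1, 0.6]
opening: 0.0429
grasp_force: 0.0
```

Request:
{"fn": "carry_out", "kwargs": {"linear": [[0,0,0],[0,0,0],[0,0,0],[0,0,0],[0,0,0],[0,0,0.15],[0,0,0.25],[0,0,0.25],[0,0,0.1],[0,0,0],[0,0,0],[0,0,0]], "rotation": [[0,0,0],[0,0,0],[0,0,0],[0,0,0],[0,0,0],[0,0,0],[0,0,0],[0,0,0],[0,0,0],[0,0,0],[0,0,0],[0,0,0]], "grip": [1,1,1,1,1,1,1,1,1,1,1,1]}}

```text
time: 38.0
ee_pos: [0.5601, 0.2573, 0.0271]
tcp_rot: [-180.0, -0.0, -168.9]
wrist_force: [0.3, 0.5, -5.5]
opening: 0.0111
grasp_force: 87.8
```

```bash
python3 st.py
```

```text
[0.56006583 0.25734376 0.0270887 ] [-1.79994224e+02 -2.07704715e-02 -1.68905196e+02] [ 0.28991348  0.53370924 -5.53165941] [0.00095815 0.13216452 0.00207086] 0.011065771395657606 87.7684485912323
load offset from TCP 0.023892381986875422 -0.0001732116491763136
```

Request:
{"fn": "carry_out", "kwargs": {"linear": [[0,0,-0.37],[0,0,-0.37],[0,0,0],[0,0,0],[0,0,0],[0.42,0.085,0],[0.42,0.085,0],[0.42,0.085,0],[0,0,0]], "rotation": [[0,0,0],[0,0,0],[0,0,0],[0,0,0],[0,0,0],[0,0,0],[0,0,0],[0,0,0],[0,0,0]], "grip": [1,1,0,0,0,0,0,0,0]}}

```text
time: 38.9
ee_pos: [0.5867, 0.2627, 0.0124]
tcp_rot: [180.0, 0.0, -168.9]
wrist_force: [0.2, -0.6, -1.7]
opening: 0.0426
grasp_force: 0.0
```

Request:
{"fn": "carry_out", "kwargs": {"linear": [[0,0,0],[0,0,0],[0,0,0],[0,0,0],[0,0,0],[0,0,0.15],[0,0,0.25],[0,0,0.25],[0,0,0.1],[0,0,0],[0,0,0],[0,0,0]], "rotation": [[0,0,0],[0,0,0],[0,0,0],[0,0,0],[0,0,0],[0,0,0],[0,0,0],[0,0,0],[0,0,0],[0,0,0],[0,0,0],[0,0,0]], "grip": [1,1,1,1,1,1,1,1,1,1,1,1]}}

```text
time: 40.1
ee_pos: [0.5852, 0.2624, 0.0273]
tcp_rot: [-180.0, -0.0, -168.9]
wrist_force: [0.1, 0.1, -6.3]
opening: 0.011
grasp_force: 87.8
```

```bash
python3 st.py
```

```text
[0.58523482 0.26244302 0.02726294] [-1.79993255e+02 -2.37997367e-02 -1.68902223e+02] [ 0.08895225  0.075843   -6.32461432] [-0.03152527 -0.05296396  0.02836464] 0.010969503271219531 87.7873170375824
load offset from TCP -0.008374259417721292 0.0049845368123462
```

Request:
{"fn": "carry_out", "kwargs": {"linear": [[0,0,0.4],[0,0,0.8],[0,0,0.8],[0,0,0.8],[0,0,0.8],[0,0,0.8],[0,0,0.8],[0,0,0.8],[-0.18,-0.3,0.2],[-0.18,-0.6,0],[-0.18,-0.9,0],[-0.18,-0.9,0]], "rotation": [[0,0,0],[0,0,0],[0,0,0],[0,0,0],[0,0,0],[0,0,0],[0,0,0],[0,0,0],[0,0,0.2],[0,0,0.2],[0,0,0.2],[0,0,0.2]], "grip": [1,1,1,1,1,1,1,1,1,1,1,1]}}

```text
time: 41.3
ee_pos: [0.571, 0.2082, 0.1532]
tcp_rot: [180.0, 0.1, -162.4]
wrist_force: [-0.5, -0.5, -5.8]
opening: 0.011
grasp_force: 88.0
```

Request:
{"fn": "carry_out", "kwargs": {"linear": [[-0.2,-0.9,0],[-0.2,-0.9,0],[-0.2,-0.9,0],[-0.2,-0.9,0],[-0.2,-0.9,0],[-0.2,-0.9,0],[-0.2,-0.9,0],[-0.2,-0.9,0],[-0.2,-0.9,0],[-0.2,-0.9,0],[-0.2,-0.9,0],[-0.2,-0.9,0]], "rotation": [[0,0,0.4],[0,0,0.4],[0,0,0.4],[0,0,0.4],[0,0,0.4],[0,0,0.4],[0,0,0.4],[0,0,0.4],[0,0,0.4],[0,0,0.4],[0,0,0.4],[0,0,0.4]], "grip": [1,1,1,1,1,1,1,1,1,1,1,1]}}

```text
time: 42.5
ee_pos: [0.5231, -0.0082, 0.1534]
tcp_rot: [-179.9, 0.1, -124.0]
wrist_force: [-0.3, -0.4, -5.9]
opening: 0.011
grasp_force: 88.0
```

Request:
{"fn": "carry_out", "kwargs": {"linear": [[-0.16,-0.95,0],[-0.16,-0.95,0],[-0.16,-0.95,0],[-0.16,-0.95,0],[-0.16,-0.95,0],[-0.16,-0.95,0],[-0.16,-0.95,0],[-0.16,-0.95,0],[-0.16,-0.95,0],[-0.1,-0.8,0],[-0.05,-0.6,0],[0,0,0]], "rotation": [[0,0,0.4],[0,0,0.4],[0,0,0.4],[0,0,0],[0,0,0],[0,0,0],[0,0,0],[0,0,0],[0,0,0],[0,0,0],[0,0,0],[0,0,0]], "grip": [1,1,1,1,1,1,1,1,1,1,1,1]}}

```text
time: 43.7
ee_pos: [0.4912, -0.2078, 0.1521]
tcp_rot: [-180.0, -0.0, -114.6]
wrist_force: [-0.8, -0.6, -6.2]
opening: 0.0111
grasp_force: 87.9
```

```bash
python3 st.py; python3 - <<'E'
from h import *
im,m=snap('side','d9');w,mw=snap('wrist','w9')
cv2.imwrite('pics/v9.png',np.vstack([cv2.resize(im[150:400,220:620],(480,300)),cv2.resize(w,(480,300))]))
E
```

```text
[ 0.49120165 -0.2078084   0.1520846 ] [-1.79953254e+02 -1.02290164e-02 -1.14591367e+02] [-0.76046965 -0.56575535 -6.22413188] [ 0.07997881 -0.03089098 -0.01916517] 0.011148417509980342 87.90505528450012
load offset from TCP -0.004963099206888893 -0.012849793121150008
```

View pics/v9.png

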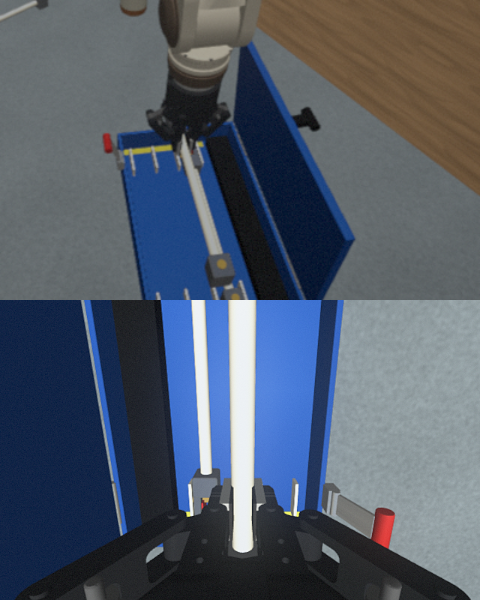

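Held level over bay 2, clamp 1 beside it in bay 3. Lowering.

Request:
{"fn": "carry_out", "kwargs": {"linear": [[0,0,-0.5],[0,0,-0.8],[0,0,-0.8],[0,0,-0.8],[0,0,-0.8],[0,0,-0.8],[0,0,-0.7],[0,0,-0.3],[0,0,-0.3],[0,0,-0.3],[0,0,-0.2],[0,0,-0.1]], "rotation": [[0,0,0.02],[0,0,0],[0,0,0],[0,0,0],[0,0,0],[0,0,0],[0,0,0],[0,0,0],[0,0,0],[0,0,0],[0,0,0],[0,0,0]], "grip": [1,1,1,1,1,1,1,1,1,1,1,1]}}

```text
time: 45.0
ee_pos: [0.4912, -0.2066, 0.0234]
tcp_rot: [-180.0, -0.0, -114.3]
wrist_force: [0.2, -0.1, -6.4]
opening: 0.0108
grasp_force: 88.1
```

Request:
{"fn": "carry_out", "kwargs": {"linear": [[0,0,-0.1],[0,0,-0.05],[0,0,0]], "rotation": [[0,0,0],[0,0,0],[0,0,0]], "grip": [1,1,1]}}

```text
time: 45.3
ee_pos: [0.4912, -0.2065, 0.0206]
tcp_rot: [-180.0, -0.0, -114.3]
wrist_force: [0.1, 0.1, -5.6]
opening: 0.0107
grasp_force: 88.1
```

Request:
{"fn": "carry_out", "kwargs": {"linear": [[0,0,-0.06],[0,0,-0.05],[0,0,0]], "rotation": [[0,0,0],[0,0,0],[0,0,0]], "grip": [1,1,1]}}

```text
time: 45.6
ee_pos: [0.4913, -0.2066, 0.0187]
tcp_rot: [-180.0, -0.0, -114.3]
wrist_force: [-1.2, 0.6, -3.8]
opening: 0.0111
grasp_force: 88.6
```

Request:
{"fn": "carry_out", "kwargs": {"linear": [[0,0,0],[0,0,0],[0,0,0],[0,0,0.5],[0,0,1],[0,0,1],[0,0,1],[0,0,1],[0,0,1],[0,0,1],[0,0,1],[0,0.5,0.5]], "rotation": [[0,0,0],[0,0,0],[0,0,0],[0,0,0],[0,0,0],[0,0,0],[0,0,0],[0,0,0],[0,0,0],[0,0,0],[0,0,0],[0,0,0]], "grip": [0.35,0.35,0.35,0.35,0.35,0.35,0.35,0.35,0.35,0.35,0.35,0.35]}}

```text
time: 46.8
ee_pos: [0.4917, -0.197, 0.1809]
tcp_rot: [-179.8, -0.0, -114.4]
wrist_force: [0.8, -0.3, 0.4]
opening: 0.028
grasp_force: 0.0
```

Request:
{"fn": "carry_out", "kwargs": {"linear": [[-0.1,1,0.3],[-0.1,1,0.3],[-0.1,1,0.3],[-0.1,1,0.3],[-0.1,1,0.3],[-0.1,1,0.3],[-0.1,1,0.3],[-0.1,1,0.3],[-0.1,1,0.3],[-0.1,1,0.3],[-0.1,1,0],[-0.1,1,0]], "rotation": [[0,0,-0.3],[0,0,-0.3],[0,0,-0.3],[0,0,-0.3],[0,0,-0.3],[0,0,-0.3],[0,0,-0.3],[0,0,-0.3],[0,0,-0.3],[0,0,-0.3],[0,0,-0.3],[0,0,-0.3]], "grip": [-1,-1,-1,-1,-1,-1,-1,-1,-1,-1,-1,-1]}}

```text
time: 48.0
ee_pos: [0.4667, 0.0448, 0.2387]
tcp_rot: [-180.0, 0.0, -143.2]
wrist_force: [0.2, 0.1, 0.4]
opening: 0.0855
grasp_force: 0.0
```

Request:
{"fn": "carry_out", "kwargs": {"linear": [[-0.1,1,0],[-0.1,1,0],[-0.1,1,0],[-0.1,1,0],[-0.1,1,0],[-0.1,1,0],[-0.1,1,0],[-0.1,1,0],[-0.1,1,0],[-0.1,1,0],[-0.1,1,0],[-0.1,1,0]], "rotation": [[0,0,-0.3],[0,0,-0.3],[0,0,-0.3],[0,0,-0.3],[0,0,-0.3],[0,0,-0.3],[0,0,-0.3],[0,0,-0.3],[0,0,-0.3],[0,0,-0.3],[0,0,-0.3],[0,0,-0.3]], "grip": [-1,-1,-1,-1,-1,-1,-1,-1,-1,-1,-1,-1]}}

```text
time: 49.2
ee_pos: [0.4424, 0.2847, 0.2385]
tcp_rot: [180.0, -0.0, -172.0]
wrist_force: [-0.0, 0.2, 0.0]
opening: 0.0854
grasp_force: 0.0
```

Request:
{"fn": "carry_out", "kwargs": {"linear": [[-0.1,1,0],[-0.1,1,0],[-0.1,1,0],[-0.1,1,0],[-0.1,1,0],[0,0.5,0],[0,0,0]], "rotation": [[0,0,0],[0,0,0],[0,0,0],[0,0,0],[0,0,0],[0,0,0],[0,0,0]], "grip": [-1,-1,-1,-1,-1,-1,-1]}}

```text
time: 49.9
ee_pos: [0.4328, 0.3945, 0.2379]
tcp_rot: [-180.0, -0.0, -171.9]
wrist_force: [0.1, -1.7, -0.3]
opening: 0.085
grasp_force: 0.0
```

```bash
python3 -c "
from h import *
o=bot.get_obs();print(o['q'].round(1),o['ee_pos'],o['tcp_rot'])
im,m=snap('wrist','w10');s,ms=snap('scene','s10')
r=(.408,.429,-171.5); print(clamp(im,m,r,.15),clamp(s,ms,r,.15))
cv2.imwrite('pics/v10.png',np.hstack([cv2.resize(im,(480,300)),cv2.resize(s[70:290,200:420],(300,300))]))"
```

```text
[42.4 10.  15.5 95.5  0.  34.2] [0.43277677 0.39454933 0.23789952] [-1.79978379e+02 -3.58473464e-02 -1.71865659e+02]
(array([0.40966896, 0.42758593]), np.float64(-171.5880726124097), np.float64(0.22385713701403198), np.float64(0.0021874646491391314)) (array([0.40423847, 0.42759916]), np.float64(-171.43674870509068), np.float64(0.21529799405403705), np.float64(0.004013909509918124))
```

View pics/v10.png

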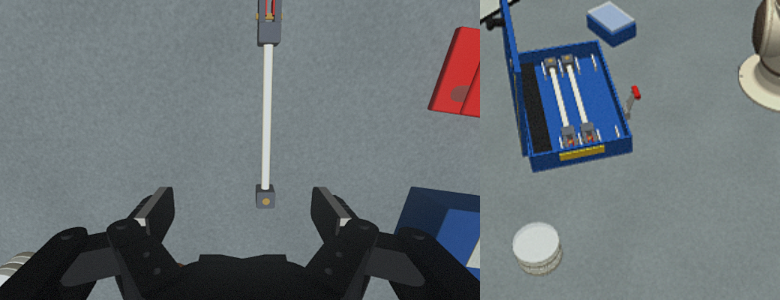

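Clamps 1, 2 lie in bays 3 and 2. Clamp 3 fitted; a blue box and red rack lie to its right, so I check clearance.

```bash
python3 -c "
from h import *
im,m=load('w10')
for uv in((547,250),(527,305),(560,300),(612,36),(571,145)): print(uv,onz(m,uv,0),onz(m,uv,.06))
import math
a=math.radians(-171.6);u=np.array([math.cos(a),math.sin(a)]);n=np.array([-u[1],u[0]]);o=np.array([.4095,.4277])
for uv in((547,250),(527,305),(571,145)):
  for z in(0,.06):
    p=onz(m,uv,z)[:2]-o;print(uv,z,'along',p@u,'across',p@n)"
```

```text
(547, 250) [0.49448319 0.70070924 0.        ] [0.47354228 0.64974268 0.06      ]
(527, 305) [0.57880232 0.70121564 0.        ] [0.54430111 0.65016764 0.06      ]
(560, 300) [ 5.64632744e-01  7.43979791e-01 -5.55111512e-17] [0.5324103  0.68605441 0.06      ]
(612, 36) [0.23880439 0.68526816 0.        ] [0.25898205 0.63678486 0.06      ]
(571, 145) [0.35841777 0.68304141 0.        ] [0.35935906 0.63491622 0.06      ]
(547, 250) 0 along -0.12395353038025911 across -0.25766588426040543
(547, 250) 0.06 along -0.09579191816106883 across -0.21030518924448588
(527, 305) 0 along -0.20744209804740601 across -0.24584926152498252
(527, 305) 0.06 along -0.1658537536526888 across -0.20038893003332792
(571, 145) 0 along 0.013233190666371963 across -0.2600644428699847
(571, 145) 0.06 along 0.019332268900365504 across -0.21231800876477444
```

Request:
{"fn": "carry_out", "kwargs": {"linear": [[-0.33,0.18,-1],[-0.33,0.18,-1],[-0.33,0.18,-1],[-0.33,0.18,-1],[-0.33,0.18,-1],[-0.33,0.18,-1],[-0.33,0.18,-1],[-0.33,0.18,-1],[0,0,-1],[0,0,-1],[0,0,-0.8],[0,0,-0.45]], "rotation": [[0,0,0.04],[0,0,0],[0,0,0],[0,0,0],[0,0,0],[0,0,0],[0,0,0],[0,0,0],[0,0,0],[0,0,0],[0,0,0],[0,0,0]], "grip": [-1,-1,-1,-1,-1,-1,-1,-1,-1,-1,-1,-1]}}

```text
time: 51.2
ee_pos: [0.3803, 0.421, 0.0122]
tcp_rot: [-179.9, -0.1, -171.7]
wrist_force: [0.2, 0.8, -0.4]
opening: 0.0855
grasp_force: 0.0
```

Request:
{"fn": "carry_out", "kwargs": {"linear": [[0,0,0],[0,0,0],[0,0,0],[0,0,0],[0,0,0],[0,0,0],[0,0,0],[0,0,0.2],[0,0,0.25],[0,0,0.2],[0,0,0],[0,0,0]], "rotation": [[0,0,0],[0,0,0],[0,0,0],[0,0,0],[0,0,0],[0,0,0],[0,0,0],[0,0,0],[0,0,0],[0,0,0],[0,0,0],[0,0,0]], "grip": [1,1,1,1,1,1,1,1,1,1,1,1], "grip_force": 90}}

```text
time: 52.4
ee_pos: [0.3802, 0.4223, 0.0262]
tcp_rot: [180.0, -0.0, -171.6]
wrist_force: [-0.4, 0.9, -3.2]
opening: 0.0104
grasp_force: 87.8
```

```bash
python3 st.py
```

```text
[0.38022402 0.42230149 0.02623732] [ 1.79999314e+02 -1.95703571e-02 -1.71614290e+02] [-0.38692941  0.93944123 -3.21972785] [0.18086938 0.28517027 0.18762118] 0.010436320144007933 87.81263709068298
load offset from TCP 0.08856968252910895 -0.056175363947934945
```

Request:
{"fn": "carry_out", "kwargs": {"linear": [[0,0,-0.35],[0,0,-0.33],[0,0,0],[0,0,0],[0,0,0],[0.74,0.11,0],[0.74,0.11,0],[0.74,0.11,0],[0.74,0.11,0],[0,0,0]], "rotation": [[0,0,0],[0,0,0],[0,0,0],[0,0,0],[0,0,0],[0,0,0],[0,0,0],[0,0,0],[0,0,0],[0,0,0]], "grip": [1,1,0,0,0,0,0,0,0,0]}}

```text
time: 53.4
ee_pos: [0.4409, 0.4312, 0.0126]
tcp_rot: [180.0, 0.0, -171.7]
wrist_force: [-0.7, -1.1, 0.2]
opening: 0.0425
grasp_force: 0.0
```

Request:
{"fn": "carry_out", "kwargs": {"linear": [[0,0,0],[0,0,0],[0,0,0],[0,0,0],[0,0,0],[0,0,0.15],[0,0,0.25],[0,0,0.25],[0,0,0.1],[0,0,0],[0,0,0],[0,0,0]], "rotation": [[0,0,0],[0,0,0],[0,0,0],[0,0,0],[0,0,0],[0,0,0],[0,0,0],[0,0,0],[0,0,0],[0,0,0],[0,0,0],[0,0,0]], "grip": [1,1,1,1,1,1,1,1,1,1,1,1]}}

```text
time: 54.6
ee_pos: [0.4395, 0.431, 0.0275]
tcp_rot: [-180.0, -0.0, -171.6]
wrist_force: [-0.1, 0.8, -5.6]
opening: 0.0107
grasp_force: 87.8
```

```bash
python3 st.py
```

```text
[0.43946438 0.43099406 0.02745727] [-1.79986006e+02 -2.08149369e-02 -1.71625609e+02] [-0.09944554  0.80080244 -5.57955755] [-0.01614982  0.1693564   0.01159196] 0.010651972133022743 87.79810667037964
load offset from TCP 0.030353016826731555 0.002894462429754627
```

Still 30 mm toward the boss; shift again.

Request:
{"fn": "carry_out", "kwargs": {"linear": [[0,0,-0.37],[0,0,-0.37],[0,0,0],[0,0,0],[0,0,0],[0.48,0.07,0],[0.48,0.07,0],[0.48,0.07,0],[0,0,0]], "rotation": [[0,0,0],[0,0,0],[0,0,0],[0,0,0],[0,0,0],[0,0,0],[0,0,0],[0,0,0],[0,0,0]], "grip": [1,1,0,0,0,0,0,0,0]}}

```text
time: 55.5
ee_pos: [0.4699, 0.4354, 0.0128]
tcp_rot: [180.0, 0.0, -171.7]
wrist_force: [-0.2, -0.5, 0.6]
opening: 0.043
grasp_force: 0.0
```

```bash
python3 -c "
from h import *
im,m=snap('scene','s11');print(bot.get_obs()['ee_pos'],clamp(im,m,(.408,.429,-171.5)))"
```

```text
[0.46919057 0.43519644 0.01266539] None
```

Request:
{"fn": "carry_out", "kwargs": {"linear": [[0,0,0],[0,0,0],[0,0,0],[0,0,0],[0,0,0],[0,0,0.15],[0,0,0.25],[0,0,0.25],[0,0,0.1],[0,0,0],[0,0,0],[0,0,0]], "rotation": [[0,0,0],[0,0,0],[0,0,0],[0,0,0],[0,0,0],[0,0,0],[0,0,0],[0,0,0],[0,0,0],[0,0,0],[0,0,0],[0,0,0]], "grip": [1,1,1,1,1,1,1,1,1,1,1,1]}}

```text
time: 56.75
ee_pos: [0.4683, 0.4352, 0.0277]
tcp_rot: [-180.0, -0.0, -171.6]
wrist_force: [-1.1, -0.6, -5.1]
opening: 0.011
grasp_force: 87.8
```

```bash
python3 st.py
```

```text
[0.4682719  0.43519552 0.02766382] [-1.79985263e+02 -1.98527424e-02 -1.71621326e+02] [-1.06927535 -0.61043866 -5.09944623] [0.00238794 0.06092397 0.01076396] 0.011000968232978867 87.81288743019104
load offset from TCP 0.011947173047687977 -0.000468274094151695
```

Request:
{"fn": "carry_out", "kwargs": {"linear": [[0,0,-0.37],[0,0,-0.37],[0,0,0],[0,0,0],[0,0,0],[0.45,0.07,0],[0,0,0]], "rotation": [[0,0,0],[0,0,0],[0,0,0],[0,0,0],[0,0,0],[0,0,0],[0,0,0]], "grip": [1,1,0,0,0,0,0]}}

```text
time: 57.45
ee_pos: [0.4786, 0.437, 0.0135]
tcp_rot: [180.0, 0.1, -171.6]
wrist_force: [0.0, 0.5, -1.1]
opening: 0.0428
grasp_force: 0.0
```

Request:
{"fn": "carry_out", "kwargs": {"linear": [[0,0,0],[0,0,0],[0,0,0],[0,0,0],[0,0,0],[0,0,0.15],[0,0,0.25],[0,0,0.25],[0,0,0.1],[0,0,0],[0,0,0],[0,0,0]], "rotation": [[0,0,0],[0,0,0],[0,0,0],[0,0,0],[0,0,0],[0,0,0],[0,0,0],[0,0,0],[0,0,0],[0,0,0],[0,0,0],[0,0,0]], "grip": [1,1,1,1,1,1,1,1,1,1,1,1]}}

```text
time: 58.65
ee_pos: [0.4772, 0.4366, 0.0278]
tcp_rot: [-180.0, -0.0, -171.6]
wrist_force: [1.0, -0.7, -4.1]
opening: 0.0108
grasp_force: 87.8
```

```bash
python3 st.py
```

```text
[0.47724837 0.43658922 0.0278409 ] [-1.79984870e+02 -2.08445508e-02 -1.71625515e+02] [ 0.96250158 -0.65501963 -4.11156876] [-0.01979076 -0.04793478  0.00085907] 0.010834282209274966 87.82750368118286
load offset from TCP -0.011658512669931956 0.0048134336766432455
```

Request:
{"fn": "carry_out", "kwargs": {"linear": [[0,0,0.4],[0,0,0.85],[0,0,0.85],[0,0,0.85],[0,0,0.85],[0,0,0.85],[0,0,0.85],[0,0,0.85],[0,-0.3,0.3],[0,-0.6,0],[0,-0.9,0],[0,-1,0]], "rotation": [[0,0,0],[0,0,0],[0,0,0],[0,0,0],[0,0,0],[0,0,0],[0,0,0],[0,0,0],[0,0,-0.2],[0,0,-0.4],[0,0,-0.6],[0,0,-0.7]], "grip": [1,1,1,1,1,1,1,1,1,1,1,1]}}

```text
time: 59.85
ee_pos: [0.4771, 0.3798, 0.1607]
tcp_rot: [-180.0, -0.0, 172.9]
wrist_force: [-1.0, -1.0, -5.1]
opening: 0.0111
grasp_force: 88.0
```

Request:
{"fn": "carry_out", "kwargs": {"linear": [[-0.12,-1,0],[-0.12,-1,0],[-0.12,-1,0],[-0.12,-1,0],[-0.12,-1,0],[-0.12,-1,0],[-0.12,-1,0],[-0.12,-1,0],[-0.12,-1,0],[-0.12,-1,0],[-0.12,-1,0],[-0.12,-1,0]], "rotation": [[0,0,-0.7],[0,0,-0.7],[0,0,-0.7],[0,0,-0.7],[0,0,-0.7],[0,0,-0.7],[0,0,-0.7],[0,0,-0.7],[0,0,-0.7],[0,0,-0.7],[0,0,-0.7],[0,0,-0.7]], "grip": [1,1,1,1,1,1,1,1,1,1,1,1]}}

```text
time: 61.05
ee_pos: [0.448, 0.1395, 0.1609]
tcp_rot: [-180.0, 0.0, 105.7]
wrist_force: [0.5, -0.5, -4.9]
opening: 0.0107
grasp_force: 87.9
```

Request:
{"fn": "carry_out", "kwargs": {"linear": [[-0.12,-1,0],[-0.12,-1,0],[-0.12,-1,0],[-0.12,-1,0],[-0.12,-1,0],[-0.12,-1,0],[-0.12,-1,0],[-0.12,-1,0],[-0.12,-1,0],[-0.12,-1,0],[-0.12,-1,0],[-0.12,-1,0]], "rotation": [[0,0,-0.42],[0,0,-0.42],[0,0,-0.42],[0,0,-0.42],[0,0,-0.42],[0,0,-0.42],[0,0,-0.42],[0,0,-0.42],[0,0,-0.42],[0,0,-0.42],[0,0,-0.42],[0,0,-0.42]], "grip": [1,1,1,1,1,1,1,1,1,1,1,1]}}

```text
time: 62.25
ee_pos: [0.4191, -0.1002, 0.161]
tcp_rot: [180.0, 0.0, 65.4]
wrist_force: [-0.1, 0.3, -5.1]
opening: 0.0104
grasp_force: 87.9
```

Request:
{"fn": "carry_out", "kwargs": {"linear": [[-0.12,-0.95,0],[-0.12,-0.95,0],[-0.12,-0.95,0],[-0.12,-0.95,0],[-0.12,-0.95,0],[-0.12,-0.95,0],[-0.12,-0.95,0],[-0.12,-0.95,0],[-0.12,-0.95,0],[-0.12,-0.95,0],[-0.1,-0.8,0],[-0.02,-0.55,0]], "rotation": [[0,0,0],[0,0,0],[0,0,0],[0,0,0],[0,0,0],[0,0,0],[0,0,0],[0,0,0],[0,0,0],[0,0,0],[0,0,0],[0,0,0]], "grip": [1,1,1,1,1,1,1,1,1,1,1,1]}}

```text
time: 63.45
ee_pos: [0.3928, -0.3173, 0.161]
tcp_rot: [-180.0, 0.0, 65.6]
wrist_force: [0.2, -0.9, -4.9]
opening: 0.0112
grasp_force: 87.9
```

```bash
python3 st.py; python3 - <<'E'
from h import *
im,m=snap('side','d12');w,mw=snap('wrist','w12')
cv2.imwrite('pics/v12.png',np.vstack([cv2.resize(im[150:400,220:620],(480,300)),cv2.resize(w,(480,300))]))
E
```

```text
[ 0.39284612 -0.31730486  0.16099278] [-1.79988919e+02  3.34311175e-03  6.55710707e+01] [ 0.21211803 -0.9221813  -4.94859953] [0.01857397 0.00664029 0.00455912] 0.01115760567037981 87.89480209350586
load offset from TCP 0.0013418517508362912 -0.00375337967851251
```

View pics/v12.png

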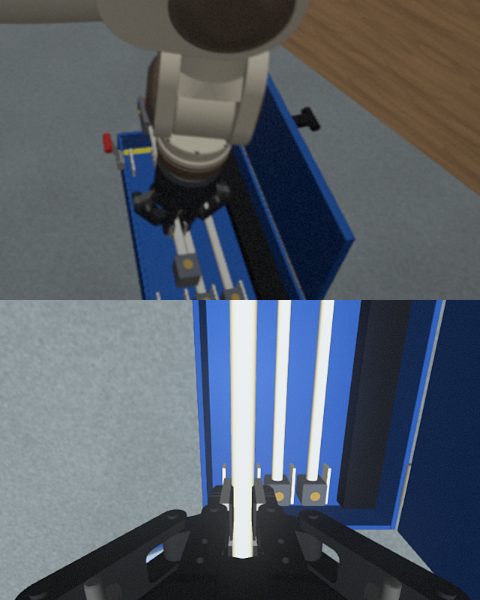

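Level over bay 1, aligned between front wall and clamp 2. Lower.

Request:
{"fn": "carry_out", "kwargs": {"linear": [[0,0,-0.6],[0,0,-0.85],[0,0,-0.85],[0,0,-0.85],[0,0,-0.85],[0,0,-0.85],[0,0,-0.7],[0,0,-0.5],[0,0,-0.3],[0,0,-0.3],[0,0,-0.2],[0,0,-0.1]], "rotation": [[0,0,0],[0,0,0],[0,0,0],[0,0,0],[0,0,0],[0,0,0],[0,0,0],[0,0,0],[0,0,0],[0,0,0],[0,0,0],[0,0,0]], "grip": [1,1,1,1,1,1,1,1,1,1,1,1]}}

```text
time: 64.75
ee_pos: [0.3935, -0.3164, 0.0221]
tcp_rot: [180.0, 0.0, 65.7]
wrist_force: [0.3, 0.2, -5.5]
opening: 0.0108
grasp_force: 88.1
```

Request:
{"fn": "carry_out", "kwargs": {"linear": [[0,0,-0.05],[0,0,0]], "rotation": [[0,0,0],[0,0,0]], "grip": [1,1]}}

```text
time: 64.95
ee_pos: [0.3935, -0.3164, 0.0213]
tcp_rot: [180.0, 0.0, 65.7]
wrist_force: [-0.4, 0.0, -5.0]
opening: 0.0112
grasp_force: 88.1
```

Request:
{"fn": "carry_out", "kwargs": {"linear": [[0,0,-0.06],[0,0,-0.05],[0,0,0]], "rotation": [[0,0,0],[0,0,0],[0,0,0]], "grip": [1,1,1]}}

```text
time: 65.25
ee_pos: [0.3935, -0.3164, 0.0194]
tcp_rot: [180.0, 0.0, 65.7]
wrist_force: [-1.1, 0.5, -0.6]
opening: 0.0109
grasp_force: 88.7
```

Request:
{"fn": "carry_out", "kwargs": {"linear": [[0,0,0],[0,0,0],[0,0,0],[0,0,0.5],[0,0,1],[0,0,1],[0,0,1],[0,0,1],[0,0,1],[0,0,1],[0,0,1],[0,0,1]], "rotation": [[0,0,0],[0,0,0],[0,0,0],[0,0,0],[0,0,0],[0,0,0],[0,0,0],[0,0,0],[0,0,0],[0,0,0],[0,0,0],[0,0,0]], "grip": [0.35,0.35,0.35,0.35,0.35,0.35,0.35,0.35,0.35,0.35,0.35,0.35]}}

```text
time: 66.45
ee_pos: [0.3934, -0.3163, 0.1907]
tcp_rot: [179.9, 0.0, 65.7]
wrist_force: [0.3, -0.3, 0.3]
opening: 0.0276
grasp_force: 0.0
```

Request:
{"fn": "carry_out", "kwargs": {"linear": [[0,0,1],[0,0,1],[0,0,1],[0,0,1],[0,0,1],[0,0,1],[0,0,0.2],[0,0,0],[0,0,0]], "rotation": [[0,0,0.9],[0,0,0.9],[0,0,0.9],[0,0,0.9],[0,0,0.9],[0,0,0.9],[0,0,0.9],[0,0,0.9],[0,0,0.9]], "grip": [-1,-1,-1,-1,-1,-1,-1,-1,-1]}}

```text
time: 67.35
ee_pos: [0.3933, -0.3163, 0.3141]
tcp_rot: [180.0, 0.1, 130.8]
wrist_force: [-0.5, 0.3, -0.1]
opening: 0.0856
grasp_force: 0.0
```

Request:
{"fn": "carry_out", "kwargs": {"linear": [[0.5,-0.05,0],[1,-0.08,0],[1,-0.08,0],[0.5,-0.04,0],[0,0,0]], "rotation": [[0,0,0.9],[0,0,0.9],[0,0,0.9],[0,0,0.44],[0,0,0]], "grip": [-1,-1,-1,-1,-1]}}

```text
time: 67.85
ee_pos: [0.4542, -0.3212, 0.313]
tcp_rot: [180.0, -0.0, 155.7]
wrist_force: [-0.5, -0.5, -0.7]
opening: 0.0854
grasp_force: 0.0
```

```bash
python3 - <<'E'
from h import *
o=bot.get_obs();print(o['q'].round(1),o['ee_pos'],o['tcp_rot'])
s,ms=snap('scene','s13');w,mw=snap('wrist','w13');d,md=snap('side','d13')
c=np.load('case.npy');cx,sx=np.cos(c[2]),np.sin(c[2])
for im,m in((s,ms),(w,mw)):
  for e,L,a in rods(im,m,.024,.1):
    mid=(e[0]+e[1])/2-c[:2];print('case',cx*mid[0]+sx*mid[1],-sx*mid[0]+cx*mid[1],L,a-np.degrees(c[2]))
cv2.imwrite('pics/v13.png',np.vstack([np.hstack([cv2.resize(s[70:220,200:400],(400,300)),cv2.resize(d[220:400,280:520],(400,300))]),cv2.resize(w,(800,500))[:300]]))
E
```

```text
[-35.3   8.4  22.1 103.8   0.  -10.9] [ 0.45417765 -0.32115997  0.31296033] [ 1.79992928e+02 -1.41580409e-02  1.55670331e+02]
case -1.7771673064557296 -0.47712899462315594 0.32346208432738854 114.53246845186554
case -0.0691422792181913 -0.012776237689278503 0.2237653913404861 89.86975203624911
case -0.025630164381137025 -0.01463300092931731 0.22396622190977525 89.91151797915602
case 0.018935607713605744 -0.014229696852107454 0.2234524383477752 89.83879550894594
```

View pics/v13.png

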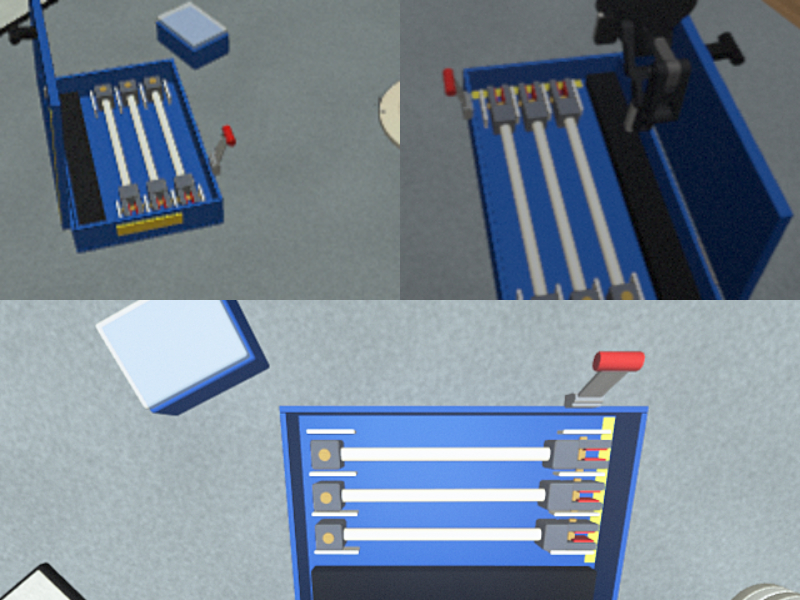

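All three clamps lie in their bays, jaws at the yellow end. Now the lid.

Request:
{"fn": "carry_out", "kwargs": {"linear": [[0.91,-0.07,0],[0.91,-0.07,0],[0.91,-0.07,0],[0.91,-0.07,0],[0.91,-0.07,0],[0.91,-0.07,0],[0.91,-0.07,0],[0.91,-0.07,0],[0.91,-0.07,0],[0,0,0],[0,0,0]], "rotation": [[0,0,0],[0,0,0],[0,0,0],[0,0,0],[0,0,0],[0,0,0],[0,0,0],[0,0,0],[0,0,0],[0,0,0],[0,0,0]], "grip": [-1,-1,-1,-1,-1,-1,-1,-1,-1,-1,-1]}}

```text
time: 69.1
ee_pos: [0.6168, -0.334, 0.3128]
tcp_rot: [-180.0, -0.0, 155.5]
wrist_force: [0.2, 0.1, -0.5]
opening: 0.0854
grasp_force: 0.0
```

```bash
python3 - <<'E'
from h import *
d,md=load('d13');s,ms=load('s13');print(bot.get_obs()['ee_pos'],bot.get_obs()['tcp_rot'])
c=np.load('case.npy');cx,sx=np.cos(c[2]),np.sin(c[2])
for t in(1.45,1.5,1.55):
    x=.115-.212*np.cos(t)+.042*np.sin(t);P=[c[0]+cx*x,c[1]+sx*x,.057+.212*np.sin(t)+.042*np.cos(t)];print(t,P,proj(md,P),proj(ms,P))
x0,y0=462,232;h=d[y0:270,x0:500];m=(h.max(2)<45);y,x=np.nonzero(m);print('side blk',x.mean()+x0,y.mean()+y0,len(x))
E
```

```text
[ 0.61675675 -0.33404412  0.31283145] [-1.79997400e+02 -2.85840851e-02  1.55524083e+02]
1.45 [np.float64(0.6078864514242956), np.float64(-0.3296504120182059), np.float64(0.2725162704133982)] [[478.59736427 247.89827069]] [[206.83583771  85.96226904]]
1.5 [np.float64(0.6176784519016025), np.float64(-0.3340893113787595), np.float64(0.27143989963010307)] [[484.43843947 247.6584571 ]] [[202.92523557  86.91551289]]
1.55 [np.float64(0.6274092181328901), np.float64(-0.3385004520952925), np.float64(0.26982754077587356)] [[490.10886136 247.62812249]] [[199.08210982  88.033831  ]]
side blk 475.25 249.4956896551724 232
```

Request:
{"fn": "carry_out", "kwargs": {"linear": [[0,0,-0.6],[0,0,-0.6],[0,0,-0.6],[0,0,-0.45],[0,0,0],[0,0,0],[0,0,0],[0,0,0],[0,0,0],[0,0,0],[0,0,0],[0,0,0]], "rotation": [[0,0,0],[0,0,0],[0,0,0],[0,0,0],[0,0,0],[0,0,0],[0,0,0],[0,0,0],[0,0,0],[0,0,0],[0,0,0],[0,0,0]], "grip": [-1,-1,-1,-1,-1,1,1,1,1,1,1,1], "grip_force": 50}}

```text
time: 70.3
ee_pos: [0.6176, -0.3332, 0.2689]
tcp_rot: [179.9, 0.1, 155.6]
wrist_force: [1.3, 3.7, 5.7]
opening: 0.0319
grasp_force: 49.4
```

Gripped; swing the lid shut by the reversed arc.

Request:
{"fn": "carry_out", "kwargs": {"linear": [[-0.49,0.223,0.043],[-0.49,0.223,0.043],[-0.493,0.223,-0.015],[-0.493,0.223,-0.015],[-0.488,0.223,-0.068],[-0.488,0.223,-0.068],[-0.48,0.218,-0.12],[-0.48,0.218,-0.12],[-0.468,0.21,-0.173],[-0.468,0.21,-0.173],[-0.448,0.203,-0.223],[-0.448,0.203,-0.223]], "rotation": [[0,0,0],[0,0,0],[0,0,0],[0,0,0],[0,0,0],[0,0,0],[0,0,0],[0,0,0],[0,0,0],[0,0,0],[0,0,0],[0,0,0]], "grip": [1,1,1,1,1,1,1,1,1,1,1,1]}}

```text
time: 71.5
ee_pos: [0.5031, -0.2811, 0.2471]
tcp_rot: [179.9, 0.2, 155.6]
wrist_force: [5.0, 4.6, 2.0]
opening: 0.0318
grasp_force: 64.9
```

Request:
{"fn": "carry_out", "kwargs": {"linear": [[-0.425,0.195,-0.273],[-0.425,0.195,-0.273],[-0.4,0.18,-0.315],[-0.4,0.18,-0.315],[-0.368,0.168,-0.358],[-0.368,0.168,-0.358],[-0.333,0.15,-0.398],[-0.333,0.15,-0.398],[-0.298,0.135,-0.433],[-0.298,0.135,-0.433],[-0.255,0.115,-0.46],[-0.255,0.115,-0.46]], "rotation": [[0,0,0],[0,0,0],[0,0,0],[0,0,0],[0,0,0],[0,0,0],[0,0,0],[0,0,0],[0,0,0],[0,0,0],[0,0,0],[0,0,0]], "grip": [1,1,1,1,1,1,1,1,1,1,1,1]}}

```text
time: 72.7
ee_pos: [0.4188, -0.2428, 0.1568]
tcp_rot: [179.9, -0.0, 155.6]
wrist_force: [-4.1, 11.0, 7.0]
opening: 0.0321
grasp_force: 68.4
```

Request:
{"fn": "carry_out", "kwargs": {"linear": [[-0.213,0.096,-0.488],[-0.213,0.096,-0.488],[-0.165,0.075,-0.508],[-0.165,0.075,-0.508],[-0.12,0.053,-0.525],[-0.06,0.03,-0.3]], "rotation": [[0,0,0],[0,0,0],[0,0,0],[0,0,0],[0,0,0],[0,0,0]], "grip": [1,1,1,1,1,1]}}

```text
time: 73.3
ee_pos: [0.3993, -0.2339, 0.099]
tcp_rot: [179.9, -0.2, 155.6]
wrist_force: [-5.3, 11.8, 5.1]
opening: 0.032
grasp_force: 69.4
```

Request:
{"fn": "carry_out", "kwargs": {"linear": [[0,0,-0.1],[0,0,-0.1],[0,0,0]], "rotation": [[0,0,0],[0,0,0],[0,0,0]], "grip": [1,1,1]}}

```text
time: 73.6
ee_pos: [0.3988, -0.2336, 0.0959]
tcp_rot: [179.9, -0.3, 155.6]
wrist_force: [-10.8, 15.4, 9.8]
opening: 0.0323
grasp_force: 69.9
```

Request:
{"fn": "carry_out", "kwargs": {"linear": [[0.05,0,-0.1],[0.05,0,-0.1],[0,0,0]], "rotation": [[0,0,0],[0,0,0],[0,0,0]], "grip": [1,1,1]}}

```text
time: 73.9
ee_pos: [0.3994, -0.2338, 0.0951]
tcp_rot: [180.0, -0.3, 155.6]
wrist_force: [-30.8, 19.6, 43.7]
opening: 0.0319
grasp_force: 74.1
```

Request:
{"fn": "carry_out", "kwargs": {"linear": [[0,0,0.1],[0,0,0],[0,0,0],[0,0,0],[0,0,0.8],[0,0,1],[0,0,1],[0,0,1],[0,0,0.35],[0,0,0]], "rotation": [[0,0,0],[0,0,0],[0,0,0],[0,0,0],[0,0,0],[0,0,0],[0,0,0],[0,0,0],[0,0,0],[0,0,0]], "grip": [1,-1,-1,-1,-1,-1,-1,-1,-1,-1]}}

```text
time: 74.9
ee_pos: [0.4031, -0.236, 0.1774]
tcp_rot: [-180.0, 0.1, 155.6]
wrist_force: [-0.6, -0.1, -0.7]
opening: 0.0852
grasp_force: 0.0
```

Request:
{"fn": "carry_out", "kwargs": {"linear": [[-0.05,0.88,0],[-0.05,0.88,0],[-0.05,0.88,0],[-0.05,0.88,0],[-0.05,0.88,0],[-0.05,0.88,0],[-0.05,0.88,0],[0,0,0]], "rotation": [[0,0,0],[0,0,0],[0,0,0],[0,0,0],[0,0,0],[0,0,0],[0,0,0],[0,0,0]], "grip": [-1,-1,-1,-1,-1,-1,-1,-1]}}

```text
time: 75.7
ee_pos: [0.3952, -0.1112, 0.1757]
tcp_rot: [-180.0, -0.1, 155.7]
wrist_force: [0.5, 0.2, 0.3]
opening: 0.0852
grasp_force: 0.0
```

```bash
python3 - <<'E'
from h import *
o=bot.get_obs();print(o['ee_pos'],o['tcp_rot'])
w,m=snap('wrist','w14');w3,m3=load('w3')
def red(im):
    h=cv2.cvtColor(im[:300],cv2.COLOR_BGR2HSV);k=(((h[...,0]<8)|(h[...,0]>172))&(h[...,1]>150)&(h[...,2]>70)).astype(np.uint8)
    n,l,st,ce=cv2.connectedComponentsWithStats(k);i=1+st[1:,4].argmax();return st[i],ce[i]
print(red(w)[1])
c=np.load('case.npy');cx,sx=np.cos(c[2]),np.sin(c[2])
for t in(2.1,2.2,2.3,2.4):
    x=-.119+.05*np.cos(t)-.006*np.sin(t);P=[c[0]+cx*x-sx*.11,c[1]+sx*x+cx*.11,.0735+.05*np.sin(t)+.006*np.cos(t)];print(t,np.round(P,4),proj(m,P))
# lid front corners predicted shut
for l in((-.115,.178),(-.115,-.178),(-.097,0)): 
    z=.069 if l[1] else .099
    print(l,proj(m,[c[0]+cx*l[0]-sx*l[1],c[1]+sx*l[0]+cx*l[1],z]))
cv2.imwrite('pics/v14.png',w)
E
```

```text
[ 0.39521635 -0.11118419  0.17570194] [-1.79997455e+02 -8.26305613e-02  1.55678698e+02]
[323.40283401 236.25506073]
2.1 [ 0.3978 -0.1136  0.1136] [[323.33284729 223.34139302]]
2.2 [ 0.3943 -0.112   0.1104] [[323.3338852  216.45049801]]
2.3 [ 0.3911 -0.1106  0.1068] [[323.33442308 210.00346126]]
2.4 [ 0.3882 -0.1093  0.1028] [[323.33446981 204.08681232]]
(-0.115, 0.178) [[403.12126558 243.45695237]]
(-0.115, -0.178) [[-14.79719438 243.28797579]]
(-0.097, 0) [[181.11262356 280.63138639]]
```

View pics/v14.png

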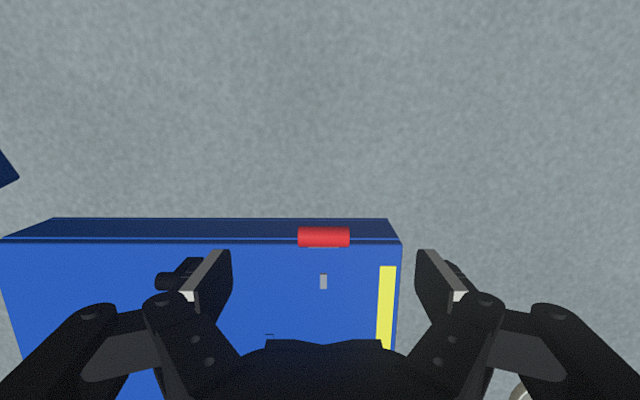

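Hasp knob at (323,236), i.e. angle about 1.9; lid's front edge at row 242, as predicted for shut.

Request:
{"fn": "carry_out", "kwargs": {"linear": [[0.25,-0.15,0],[0.25,-0.15,0],[0,0,-0.8],[0,0,-0.8],[0,0,-0.8],[0,0,-0.5],[0,0,0]], "rotation": [[0,0,0],[0,0,0],[0,0,0],[0,0,0],[0,0,0],[0,0,0],[0,0,0]], "grip": [-1,-1,-1,-1,-1,-1,-1]}}

```text
time: 76.45
ee_pos: [0.4051, -0.1188, 0.1175]
tcp_rot: [-180.0, -0.1, 155.5]
wrist_force: [0.5, -0.0, 0.3]
opening: 0.0857
grasp_force: 0.0
```

Request:
{"fn": "carry_out", "kwargs": {"linear": [[0,0,0],[0,0,0],[0,0,0],[0,0,0],[0,0,0],[0,0,0],[0,0,0],[0,0,0]], "rotation": [[0,0,0],[0,0,0],[0,0,0],[0,0,0],[0,0,0],[0,0,0],[0,0,0],[0,0,0]], "grip": [1,1,1,1,1,1,1,1], "grip_force": 40}}

```text
time: 77.25
ee_pos: [0.4067, -0.1167, 0.1202]
tcp_rot: [179.7, 0.1, 155.7]
wrist_force: [2.1, 12.9, 6.0]
opening: 0.0326
grasp_force: 40.2
```

Request:
{"fn": "carry_out", "kwargs": {"linear": [[0.205,-0.095,0.108],[0.445,-0.2,0.125],[0.455,-0.21,0.025],[0.455,-0.205,-0.075],[0.43,-0.195,-0.175],[0.39,-0.175,-0.265],[0.335,-0.15,-0.34],[0.265,-0.12,-0.41],[0.185,-0.085,-0.46],[0.1,-0.045,-0.49],[0,0,0]], "rotation": [[0,0,0],[0,0,0],[0,0,0],[0,0,0],[0,0,0],[0,0,0],[0,0,0],[0,0,0],[0,0,0],[0,0,0],[0,0,0]], "grip": [1,1,1,1,1,1,1,1,1,1,1]}}

```text
time: 78.35
ee_pos: [0.4759, -0.148, 0.0824]
tcp_rot: [179.7, 0.6, 155.6]
wrist_force: [17.4, 5.0, 10.5]
opening: 0.0324
grasp_force: 61.1
```

Request:
{"fn": "carry_out", "kwargs": {"linear": [[0,0,0],[0,0,0],[0,0,0],[0,0,0],[-0.2,0,1],[0,0,1],[0,0,1],[0,0,0],[0,0,0]], "rotation": [[0,0,0],[0,0,0],[0,0,0],[0,0,0],[0,0,0],[0,0,0],[0,0,0],[0,0,0],[0,0,0]], "grip": [-1,-1,-1,-1,-1,-1,-1,-1,-1]}}

```text
time: 79.25
ee_pos: [0.4669, -0.1482, 0.1395]
tcp_rot: [-180.0, 0.0, 155.6]
wrist_force: [-0.3, 0.4, 0.5]
opening: 0.0853
grasp_force: 0.0
```

```bash
python3 - <<'E'
from h import *
o=bot.get_obs();print(o['ee_pos'],o['tcp_rot'])
w,m=snap('wrist','w15');d,md=snap('side','d15');s,ms=snap('scene','s15')
def red(im,b):
    x0,y0,x1,y1=b;h=cv2.cvtColor(im[y0:y1,x0:x1],cv2.COLOR_BGR2HSV);k=(((h[...,0]<8)|(h[...,0]>172))&(h[...,1]>150)&(h[...,2]>70));y,x=np.nonzero(k);return x.mean()+x0,y.mean()+y0,len(x)
print('w',red(w,(230,0,420,400)))
c=np.load('case.npy');cx,sx=np.cos(c[2]),np.sin(c[2])
for t in(0,.1,.2,.4):
    x=-.119+.05*np.cos(t)-.006*np.sin(t);P=[c[0]+cx*x-sx*.11,c[1]+sx*x+cx*.11,.0735+.05*np.sin(t)+.006*np.cos(t)];print(t,np.round(P,4),proj(m,P),proj(md,P))
try: print('side',red(d,(335,260,355,290)),'scene',red(s,(280,140,305,160)))
except Exception as e: print(e)
cv2.imwrite('pics/v15.png',np.hstack([cv2.resize(d[220:400,280:520],(400,300)),cv2.resize(s[70:220,200:400],(400,300))]))
E
```

```text
[ 0.46693826 -0.14815442  0.13948777] [-1.79998861e+02  8.46234133e-03  1.55570446e+02]
w (np.float64(330.01104502973664), np.float64(225.7731520815633), 1177)
0 [ 0.471  -0.1468  0.0795] [[329.38913496 224.0018117 ]] [[342.80572326 275.50760753]]
0.1 [ 0.4702 -0.1465  0.0845] [[329.53997598 225.40304189]] [[342.54468892 274.1768761 ]]
0.2 [ 0.469  -0.1459  0.0893] [[329.6982522  226.09694731]] [[342.05269206 272.89090873]]
0.4 [ 0.4653 -0.1442  0.0985] [[330.03262575 225.11445155]] [[340.38690588 270.5075588 ]]
side (np.float64(340.46031746031747), np.float64(270.7936507936508), 63) scene (np.float64(292.5833333333333), np.float64(148.04166666666666), 24)
```

The side view still shows the knob a little high (about 0.4 rad); I press it down with closed fingers.

Request:
{"fn": "carry_out", "kwargs": {"linear": [[0,0.08,0],[0,0,0],[0,0,0],[0,0,0],[0,0,0],[0,0,0],[0.02,0,-0.5],[0.03,0,-0.5],[0.05,0,-0.4],[0.05,0,-0.3],[0.05,0,-0.2],[0,0,0]], "rotation": [[0,0,0],[0,0,0],[0,0,0],[0,0,0],[0,0,0],[0,0,0],[0,0,0],[0,0,0],[0,0,0],[0,0,0],[0,0,0],[0,0,0]], "grip": [1,1,1,1,1,1,1,1,1,1,1,1]}}

```text
time: 80.6
ee_pos: [0.4707, -0.1464, 0.101]
tcp_rot: [-180.0, -0.1, 155.6]
wrist_force: [-0.3, 0.4, 0.3]
opening: 0.0
grasp_force: 0.0
```

Request:
{"fn": "carry_out", "kwargs": {"linear": [[0,0,-0.15],[0,0,-0.15],[0,0,0]], "rotation": [[0,0,0],[0,0,0],[0,0,0]], "grip": [1,1,1]}}

```text
time: 80.9
ee_pos: [0.4708, -0.1464, 0.0954]
tcp_rot: [-180.0, -0.0, 155.6]
wrist_force: [-0.4, 0.3, 0.8]
opening: 0.0
grasp_force: 0.0
```

Request:
{"fn": "carry_out", "kwargs": {"linear": [[0,0,-0.06],[0,0,-0.06],[0,0,0]], "rotation": [[0,0,0],[0,0,0],[0,0,0]], "grip": [1,1,1]}}

```text
time: 81.2
ee_pos: [0.471, -0.1465, 0.0942]
tcp_rot: [180.0, 0.1, 155.6]
wrist_force: [-2.1, 0.5, 7.7]
opening: 0.0001
grasp_force: 3.4
```

Request:
{"fn": "carry_out", "kwargs": {"linear": [[0,0,-0.06],[0,0,0],[0,0,0.6],[0,0,1],[0,0,1],[0,0,1],[-0.3,0.3,1],[-0.5,0.5,0.5],[-0.5,1,0],[-0.5,1,0],[0,1,0],[0,1,0]], "rotation": [[0,0,0],[0,0,0],[0,0,0],[0,0,0],[0,0,0],[0,0,0],[0,0,0],[0,0,0],[0,0,0],[0,0,0],[0,0,0],[0,0,0]], "grip": [1,1,1,1,1,1,1,1,1,1,1,1]}}

```text
time: 82.4
ee_pos: [0.434, -0.0494, 0.1941]
tcp_rot: [180.0, -0.0, 155.6]
wrist_force: [1.1, 0.0, 0.8]
opening: -0.0004
grasp_force: 0.0
```

```bash
python3 - <<'E'
from h import *
d,md=snap('side','d16');s,ms=snap('scene','s16')
def red(im,b):
    x0,y0,x1,y1=b;h=cv2.cvtColor(im[y0:y1,x0:x1],cv2.COLOR_BGR2HSV);k=(((h[...,0]<8)|(h[...,0]>172))&(h[...,1]>150)&(h[...,2]>70));y,x=np.nonzero(k);return x.mean()+x0,y.mean()+y0,len(x)
print('side',red(d,(335,262,355,290)),'scene',red(s,(280,140,305,160)))
cv2.imwrite('pics/v16.png',np.hstack([cv2.resize(d[100:400,240:540],(400,400)),cv2.resize(s[70:370,180:480],(400,400))]))
E
```

```text
side (np.float64(342.875), np.float64(276.22222222222223), 72) scene (np.float64(290.8529411764706), np.float64(150.85294117647058), 34)
```

View pics/v16.png

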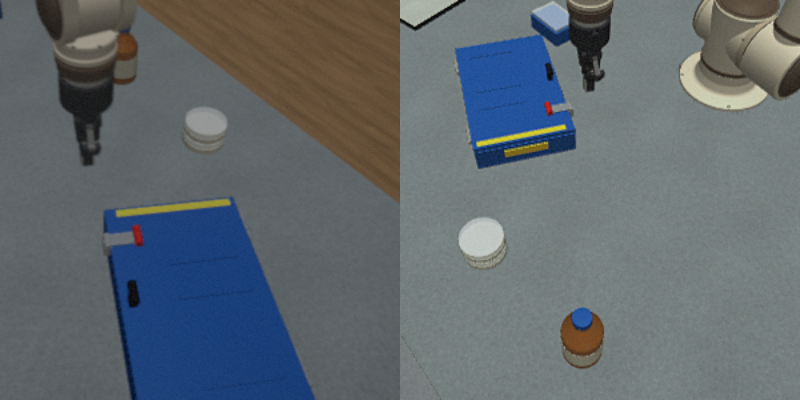

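Lid shut and hasp lying as at the start (knob at side (343,276), scene (291,151)); bottle and dishes untouched.

```bash
python3 -c "
from workcell import bot
print(bot.job_done())"
```

```text
the job is handed in; nothing more can be done
None
```

The job is handed in at about 82 s: all three clamps lie in their own bays with jaws at the yellow end, the lid is shut, the hasp is back over its catch, and the bottle and dishes were left where they stood.

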